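# Charge a beaker with two milling balls, one scoopful at a time

## Task

Draw the ball scoop out of its dock by the neck, lay it flat on the bench, then take it again by the black handle. With it, scoop exactly two of the three milling balls from the tray, one at a time, and tip each into the beaker, leaving the third in the tray; never touch a ball with the gripper. Finally lay the scoop down flat on the bench clear of the dock, with the beaker upright and the amber vial and the timer left alone.

Things in the scene. Friction and masses are not known exactly. Their poses are not given: they have to be found in the camera images.
- scoop_grip (a point): Centre of the loose scoop's black handle, 33 mm above the bench when it lies flat on its rear foot and pocket. x points to its nose, z up. 173 mm long, 70 g. Handle: flat-sided bar 12 mm wide (y), 14 high, x -52 to +40 mm; its foot at the rear end is 20 mm wide and 32 high. At the start it lies flat on the bench, the whole handle inside the dock.
- scoop_lip (a point): Middle of the scoop's front lip, underside: 120 mm ahead (+x) of and 29 below scoop_grip. The pocket's floor (1.5 mm thick, 34 mm wide outside, 30 inside, 19 long inside) rises 12 degrees from back to lip; side walls 12 mm high, back wall 14, open in front. One ball rests in it with the scoop level or nose slightly up, and rolls out over the lip with the nose 40 degrees down.
- dock_centre (a point): The dock: a low grey tunnel fixed to the bench, 53 mm high, 48 wide (78 over its flanges), from 61 mm behind (-x) to 40 mm ahead of this point, open only at its +x end; 36 wide and 48 high inside. At the start this point and its axes coincide with scoop_grip (33 mm above the bench); the scoop draws straight out along +x, free after 100 mm.
- tray_trough (a point): Middle of the trough line (along y) of the aluminium ball tray, fixed, 5 mm above the bench. Towards -x (roughly the robot) the floor rises 5 degrees for 60 mm to the near wall; towards +x a ramp rises 52 degrees. Inside y -62 to +62 mm; side walls 4 mm thick, 26 mm above the bench. Balls come to rest in the trough, centres 4.5 mm to -x of the line and 10 mm above it.
- tray_ramp (a point): Top of the tray's 52 degree ramp, 22 mm to +x of and 28 above tray_trough; the wall behind it is 37 mm above the bench. Axes as tray_trough. Slide the scoop along the floor to +x, nose some 17 degrees down (its pocket floor then lies on the tray floor), until the lip meets the ramp: the ball rolls up it and back into the pocket; level the scoop there, then lift.
- tray_near (a point): Middle of the top of the tray's near wall, 62 mm to -x of tray_trough, 22 mm above the bench, 4 mm thick: the scoop reaches in over it. Axes as tray_trough.
- scoop_neck (a point): Middle of the scoop's straight steel neck, 63 mm ahead (+x) of scoop_grip at the same height. Neck bar 8 mm wide (y), 10 mm high, straight for 40 mm ahead of the handle; then it slopes down to the pocket. The only part other than the pocket that sticks out of the dock at the start. Axes as scoop_grip.
- scoop_pocket (a point): Where the centre of a ball lies when it rests at the back of the scoop's pocket: 109 mm ahead of and 19 mm below scoop_grip. Axes as scoop_grip.
- ball_a_center (a point): Centre of a white ceramic milling ball, diameter 20 mm, 25 g, one of three alike, lying in the tray's trough at the start. It rolls freely.
- ball_b_center (a point): Centre of a white ceramic milling ball, diameter 20 mm, 25 g, one of three alike, lying in the tray's trough at the start. It rolls freely.
- ball_c_center (a point): Centre of a white ceramic milling ball, diameter 20 mm, 25 g, one of three alike, lying in the tray's trough at the start. It rolls freely.
- beaker_mouth (a point): Middle of the mouth of the open plastic beaker, 77 mm above its underside; 66 mm across outside at the rim, about 54 mm inside lower down, 60 g, loose, standing upright. Floor 3 mm thick.
- vial_centre (a point): Half-way up an amber vial with a black cap, 28 mm in diameter, 64 mm high, standing loose; a bystander, to be left alone.
- timer_centre (a point): Half-way up a flat white bench timer, 66 x 66 x 20 mm, lying loose; a bystander, to be left alone.
Things that resemble listed ones, but are neither listed nor needed, are in the scene too. Leave any green look-alike of the part that bears beaker_mouth alone.

How it is judged:
By the outcome, as a careful person would: the job done as asked, in the order asked, and still so for the second after the job is handed in, with the robot touching nothing.
It also fails if it takes over 72 s, if anything falls off the work surface, if the arm or the gripper's body presses on something with over 40 N, if the wrist force passes 120 N, or if a joint passes its speed limit or range.

## Robot

A 6-joint arm with a two-finger parallel gripper is mounted at the origin on a cart in front of the work surface, level with it; the furniture and walls round the work are solid. World frame = base frame: x ahead of the robot, y to its left, z up, the work surface at z = 0. Lengths are in m, angles in rad, forces in N, time in s.
With the tool pointing down it reaches from about 0.3 to 0.875 m from the base axis. Payload 6.4 kg.
Tool frame: the origin (TCP) lies midway between the tips of the shut fingers; the grasp point (between the pads) lies ctrl.grip_depth behind it (ctrl.grip_depth is the distance from the TCP to the grasp point, in m); x points along the fingers, y is the direction in which the jaws open and shut, and the axes are right-handed (so a half turn about x gives the same grasp; the last joint's range is limited). The gripper opens to 85 mm and grips with 20 to 120 N. Pads are 22 mm wide; open, the fingers measure 114 mm over their backs; the gripper's body (76 mm by 85 mm) begins 54 mm behind the grasp point. The pads swing forward as they close: fully open they stand 13 mm farther back than shut.
Start: joints at [-1.556, 0.181, 1.607, -0, 1.354, -0.206], TCP at [0.126, -0.561, 0.231] pointing down, gripper open.
Joint ranges: [-2.99, 2.99], [-0.89, 2.07], [0.3, 2.58], [-1.14, 4.28], [0, 2.63], [-3.12, 3.12]. Speed limits (rad/s): [2.57, 2.57, 3.01, 3.14, 3.14, 3.14].

## Interface

Orientations are given as a unit quaternion [w, x, y, z].
In Python, from bench import ctrl gives the robot as it stands.
- The arm moves only by the tool carry_out, never from a script. Its argument "motion" is one flat list of numbers, 7 for each row, row after row: the turn, a rotation vector about the tool's x, y, z in degrees, then the shift along the tool's x, y, z in m, then the gripper's target within -1 to 1 (shut at 1, half-way at 0, fully open at -1). A call has 1 to 10 rows; each row shifts and turns the pose as measured when the row begins, along the tool's axes as they then stand; what a row does not reach is not made up. A row lasts 1/10 s, in which the tool goes at most 50 mm and 8.59 degrees, less where a joint would pass 70% of its speed; a pose out of reach is approached as far as the arm can. A call with a gripper value outside its range is refused whole. The fingers move at their own pace and stop on an object; the grip force is fixed at half the most. Time passes only in rows, so rows that do not move let the fingers close. It gives the time, the measured TCP pose, the force and the opening at its end, in the units of the state.
- ctrl.get_obs(): the state, without advancing time (a new reading comes with each control period).
- ctrl.camera(name): name is "side" or "top"; returns the picture (480x640x3 uint8, blue, green, red); there is no depth.
- ctrl.camera_params(name): a dict with "mtx" (3x3 intrinsics, pixels), "pose" (4x4, takes a point from camera to world coordinates). Camera axes: x right, y down, z forward; pixel columns grow to the right and rows downward; lengths in m; the calibration is good to about 2 mm. A picture is of the moment at which its call begins. camera_params takes no time and is no camera call.
- ctrl.hand_in(): hands the job in, once; it reports no verdict.
Trained networks look in the newest picture that a camera, given by its name, has taken for a name from the list of things; names that differ only in an ending like _2 or _b are one class to them, and where a whole thing is asked for, a point or a joint stands for the part that bears it (a point fixed in the world has none). Each returns a list of dicts, best first, with "conf" (0 to 1); they miss things now and then, are a little off and sometimes report something else, mostly with a low value. They report only what shows in the picture. A call takes as long as a camera call. They do not tell look-alikes from the thing itself.
- ctrl.boxes_of(camera, thing): "point" ([x, y, z] in m, in the coordinates of the camera as it stood for that picture, good to about 4 mm: the middle of the surface that is visible of it).
- ctrl.trace(camera, thing): "pixels" (480x640 bool, what is visible of it).
- ctrl.landmark_of(camera, thing): "point" ([x, y, z] in m, in the coordinates of the camera as it stood for that picture, good to about 4 mm: a listed point, or the origin of a listed thing).
The state is a dict: "time_s": time; "q": joint angles; "dq": joint speeds; "joint_efforts": joint torques, N m; "eef_pos": TCP position; "eef_rot": TCP orientation; "wrist_force": force on the tool from outside, world axes, zero at the start; "torque": the same for the moment, N m; "opening": opening from 0.0 (shut) to 1.0 (fully open).
Only numpy, scipy, OpenCV 4.12 (cv2) and the standard library are available. Lean on these libraries where they do the work, as an engineer would, in place of code of your own. Each camera call takes 0.05 s, during which the arm holds its last target. There are 200 camera calls.

## Working session

There is one attempt and no reset: what is moved stays moved. The work goes in short steps, Python scripts to look and compute and a tool call to move; the robot and the scene stay as the last step left them, time stands still between calls to the robot, and variables do not carry over. Pictures are saved under pics/ and viewed, about 8 in all and at most 12, crops included, and the job is handed in when it is done.

Besides the shell and the picture viewer there is one more tool, called after "Emit:" in YAML: its name, and indented under it one key for each argument. carry_out: Moves the arm, as the interface text tells. Its arguments: {"type":"object","properties":{"motion":{"type":"array"}},"required":["motion"]}

```bash
mkdir -p pics; ls
cat > h.py <<'E'
import numpy as np, cv2
from bench import ctrl
from scipy.spatial.transform import Rotation as R
def W(cam,p):
    T=np.array(ctrl.camera_params(cam)["pose"]); return (T@np.r_[p,1])[:3]
def px(cam,P):
    c=ctrl.camera_params(cam);T=np.linalg.inv(np.array(c["pose"]));q=np.array(c["mtx"])@(T@np.r_[P,1])[:3];return q[:2]/q[2]
def Rq(q): return R.from_quat(np.r_[q[1:],q[0]])
E
python3 - <<'E'
from h import *
print(ctrl.grip_depth); o=ctrl.get_obs(); print({k:np.round(v,3) for k,v in o.items()})
ims=[]
for c in("top","side"):
    im=ctrl.camera(c); cv2.imwrite(f"pics/{c}0.png",im)
    print(c,np.round(ctrl.camera_params(c)["pose"],3).tolist(),np.round(ctrl.camera_params(c)["mtx"],1).tolist())
    for t in "scoop_grip scoop_lip dock_centre tray_trough tray_ramp tray_near scoop_neck scoop_pocket ball_a_center beaker_mouth vial_centre timer_centre".split():
        for d in ctrl.landmark_of(c,t)[:4]:
            p=W(c,d["point"]); print(c,t,round(d["conf"],2),np.round(p,3),np.round(px(c,p)))
E
```

```text
pics
0.0187
{'time_s': np.float64(0.0), 'q': array([-1.556,  0.182,  1.608,  0.   ,  1.354, -0.206]), 'dq': array([ 0.001,  0.   , -0.001, -0.   , -0.   , -0.   ]), 'joint_efforts': array([-1.0000e-03, -4.4487e+01, -3.5134e+01, -0.0000e+00,  9.0000e-03,
        0.0000e+00]), 'eef_pos': array([ 0.126, -0.56 ,  0.23 ]), 'eef_rot': array([ 0.077,  0.703,  0.079, -0.703]), 'wrist_force': array([ 0.022, -0.279,  0.129]), 'torque': array([-0.04 , -0.019,  0.085]), 'opening': np.float64(1.002)}
top [[0.007, -0.993, 0.12, 0.448], [-1.0, -0.007, 0.003, 0.057], [-0.002, -0.12, -0.993, 1.068], [0.0, 0.0, 0.0, 1.0]] [[513.5, 0.0, 320.7], [0.0, 513.5, 235.0], [0.0, 0.0, 1.0]]
top scoop_grip 0.28 [0.497 0.365 0.018] [171. 272.]
top scoop_lip 0.69 [0.507 0.363 0.002] [174. 267.]
top scoop_lip 0.59 [0.628 0.083 0.014] [309. 210.]
top dock_centre 0.68 [0.62  0.047 0.015] [327. 214.]
top dock_centre 0.59 [0.408 0.299 0.031] [200. 317.]
top tray_trough 0.68 [0.626 0.049 0.005] [326. 212.]
top tray_trough 0.49 [ 0.694 -0.071  0.03 ] [385. 177.]
top tray_ramp 0.81 [0.648 0.045 0.035] [328. 199.]
top tray
[... 1319 characters left out ...]
.464 0.332 0.035] [273. 183.]
side scoop_neck 0.63 [0.505 0.358 0.016] [289. 184.]
side scoop_pocket 0.73 [0.504 0.36  0.014] [289. 184.]
side scoop_pocket 0.49 [0.619 0.007 0.019] [340. 271.]
side scoop_pocket 0.35 [0.464 0.328 0.032] [273. 185.]
side ball_a_center 0.69 [0.502 0.361 0.016] [288. 183.]
side ball_a_center 0.37 [0.618 0.01  0.015] [339. 271.]
side beaker_mouth 0.96 [ 0.6   -0.297  0.079] [340. 374.]
side beaker_mouth 0.61 [ 0.418 -0.246  0.076] [228. 352.]
side beaker_mouth 0.56 [ 0.615 -0.195  0.076] [345. 325.]
side beaker_mouth 0.34 [0.631 0.081 0.014] [343. 250.]
side vial_centre 0.62 [ 0.699 -0.074  0.03 ] [383. 294.]
side timer_centre 0.62 [0.46  0.135 0.008] [268. 239.]
```

View pics/top0.png

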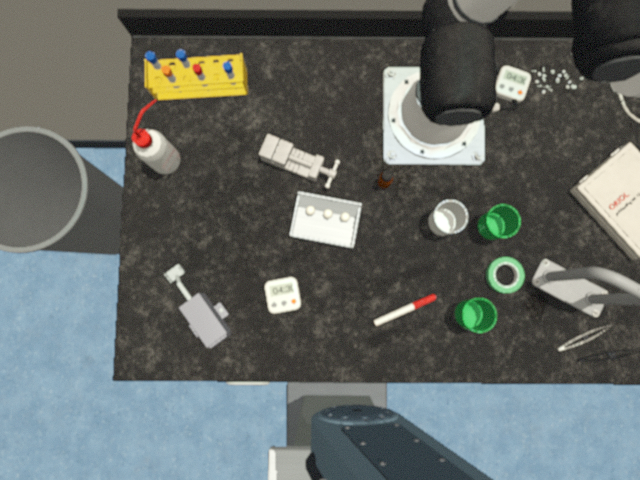

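View pics/side0.png

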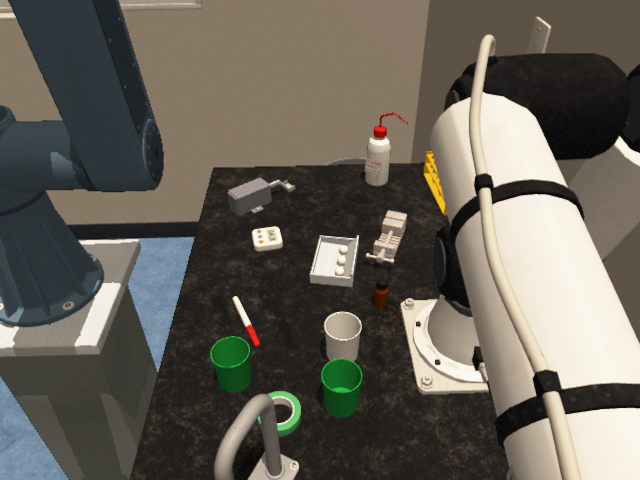

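The neutral plastic beaker is at top (448,218) and side (343,338). Two green look-alikes stand near it. The tray, with three balls at (310–345, 211–217), sits at (326,220). The dock is at (205,318) with the scoop's nose up-left at (172,270). A second robot's base and arm stand beyond the beaker and need clearance.

```bash
cat >> h.py <<'E'
M=np.array([[0,0,1],[0,1,0],[-1,0,0.]])
GD=ctrl.grip_depth
def pose(G,h,p):  # grasp point, heading deg, pitch deg (nose down +)
    Rm=R.from_euler('ZY',[h,p],degrees=True)*R.from_matrix(M); return Rm,np.array(G)+GD*Rm.apply([1,0,0])
def cur():
    o=ctrl.get_obs(); Rm=Rq(o["eef_rot"]); S=(Rm*R.from_matrix(M).inv()).as_euler('ZYX',degrees=True)
    return np.array(o["eef_pos"])-GD*Rm.apply([1,0,0]),S,o
def rows(wps,g,h0=None):
    """wps: list of (G,h,p,n). prints rows from current pose."""
    G,S,o=cur(); h=S[0] if h0 is None else h0; p=S[1]
    Ra,Ta=Rq(o["eef_rot"]),np.array(o["eef_pos"]); out=[]
    for (G2,h2,p2,n) in wps:
        for i in range(1,n+1):
            f=i/n; Rb,Tb=pose(G+(np.array(G2)-G)*f,h+(h2-h)*f,p+(p2-p)*f)
            rv=np.degrees((Ra.inv()*Rb).as_rotvec()); d=Ra.inv().apply(Tb-Ta)
            if np.linalg.norm(rv)>8.6 or np.linalg.norm(d)>.05: print("!big",len(out),rv,d)
            out.append([round(float(x),1) for x in rv]+[round(float(x),4) for x in d]+[g]); Ra,Ta=Rb,Tb
        G,h,p=np.array(G2),h2,p2
    for i in range(0,len(out),10): print(str(sum(out[i:i+10],[])).replace(' ',''))
def show():
    G,S,o=cur(); print("t",round(float(o["time_s"]),2),"G",np.round(G,4),"hpr",np.round(S,1),"F",np.round(o["wrist_force"],1),"open",round(float(o["opening"]),3),"q",np.round(o["q"],2))
E
python3 - <<'E'
from h import *
show()
# top px -> bench
c=ctrl.camera_params("top");T=np.array(c["pose"]);K=np.array(c["mtx"])
for u,v in [(437,115),(385,160),(484,160),(158,155),(562,285)]:
    r=T[:3,:3]@np.linalg.inv(K)@[u,v,1]; print((u,v),np.round(T[:3,3]-r*T[2,3]/r[2],3))
h0=cur()[1][0]; print(h0)
w=[((.24,-.36,.27),h0+40,0,6)]
for k in range(1,19):
    a=np.radians(-56.3+k*92/18); w.append(((.43*np.cos(a),.43*np.sin(a),.27),h0+40+k*(34.6-h0-40)/20,0,1))
w.append(((.463,.332,.2),34.6,0,3))
w=[(a,b,0,n) for a,b,_,n in w]
rows(w,-0.5)
E
```

```text
t 1.3 G [ 0.1259 -0.561   0.25  ] hpr [-167.3   -0.    -0. ] F [ 0.4 -0.8  0.4] open 1.001 q [-1.56  0.18  1.61 -0.    1.35 -0.21]
(437, 115) [ 0.839 -0.189  0.   ]
(385, 160) [ 0.739 -0.076  0.   ]
(484, 160) [ 0.741 -0.287  0.   ]
(158, 155) [0.747 0.409 0.   ]
(562, 285) [ 0.477 -0.44   0.   ]
-167.34888122920373
!big 24 [-5.39829604  0.          0.        ] [0.02333333 0.01366607 0.0445272 ]
!big 25 [-5.39829604  0.          0.        ] [0.02333333 0.0094164  0.04561539]
!big 26 [-5.39829604  0.          0.        ] [0.02333333 0.0050832  0.04629896]
[-6.7,-0.0,0.0,-0.0033,-0.0285,-0.0259,-0.5,-6.7,0.0,0.0,-0.0033,-0.0253,-0.029,-0.5,-6.7,0.0,0.0,-0.0033,-0.0218,-0.0318,-0.5,-6.7,0.0,0.0,-0.0033,-0.018,-0.0341,-0.5,-6.7,0.0,0.0,-0.0033,-0.0139,-0.0359,-0.5,-6.7,0.0,0.0,-0.0033,-0.0096,-0.0373,-0.5,-8.1,0.0,0.0,-0.0,0.0083,-0.0377,-0.5,-8.1,0.0,0.0,0.0,0.0127,-0.0362,-0.5,-8.1,0.0,0.0,0.0,0.0146,-0.0355,-0.5,-8.1,0.0,0.0,0.0,0.0164,-0.0347,-0.5]
[-8.1,0.0,0.0,0.0,0.0182,-0.0337,-0.5,-8.1,0.0,0.0,0.0,0.0199,-0.0328,-0.5,-8.1,0.0,0.0,0.0,0.0216,-0.0317,-0.5,-8.1,0.0,0.0,0.0,0.0232,-0.0305,-0.5,-8.1,0.0,0.0,0.0,0.0248,-0.0293,-0.5,-8.1,0.0,0.0,0.0,0.0263,-0.0279,-0.5,-8.1,0.0,0.0,-0.0,0.0277,-0.0265,-0.5,-8.1,0.0,0.0,0.0,0.029,-0.025,-0.5,-8.1,0.0,0.0,0.0,0.0303,-0.0235,-0.5,-8.1,0.0,0.0,0.0,0.0315,-0.0219,-0.5]
[-8.1,0.0,0.0,0.0,0.0326,-0.0202,-0.5,-8.1,0.0,0.0,0.0,0.0336,-0.0185,-0.5,-8.1,0.0,0.0,0.0,0.0345,-0.0167,-0.5,-8.1,0.0,0.0,0.0,0.0353,-0.0149,-0.5,-5.4,0.0,0.0,0.0233,0.0137,0.0445,-0.5,-5.4,0.0,0.0,0.0233,0.0094,0.0456,-0.5,-5.4,0.0,0.0,0.0233,0.0051,0.0463,-0.5]
```

Emit:
carry_out:
  motion: [-6.7,0,0,-0.003,-0.028,-0.026,-1,-6.7,0,0,-0.003,-0.025,-0.029,-1,-6.7,0,0,-0.003,-0.022,-0.032,-1,-6.7,0,0,-0.003,-0.018,-0.034,-1,-6.7,0,0,-0.003,-0.014,-0.036,-1,-6.7,0,0,-0.003,-0.01,-0.037,-1,-8,0,0,0,0.008,-0.038,-1,-8,0,0,0,0.013,-0.036,-1,-8,0,0,0,0.015,-0.035,-1,-8,0,0,0,0.016,-0.035,-1]

```text
time_s: 2.3
eef_pos: [0.347, -0.2404, 0.2502]
eef_rot: [-0.489, -0.512, -0.485, 0.513]
wrist_force: [1.1, 0.1, 0.5]
opening: 1.0
```

Emit:
carry_out:
  motion: [-8,0,0,0,0.018,-0.034,-0.5,-8,0,0,0,0.02,-0.033,-0.5,-8,0,0,0,0.022,-0.032,-0.5,-8,0,0,0,0.023,-0.03,-0.5,-8,0,0,0,0.025,-0.029,-0.5,-8,0,0,0,0.026,-0.028,-0.5,-8,0,0,0,0.028,-0.026,-0.5,-8,0,0,0,0.029,-0.025,-0.5,-8,0,0,0,0.03,-0.023,-0.5,-8,0,0,0,0.031,-0.022,-0.5]

```text
time_s: 3.3
eef_pos: [0.3977, 0.1406, 0.2507]
eef_rot: [0.709, 0.056, 0.7, -0.061]
wrist_force: [0.5, -0.1, -0.5]
opening: 0.748
```

Run:
```python
from h import *
show()
rows([((.40,.25,.25),34.6,0,8),((.463,.332,.2),34.6,0,5),((.463,.332,.06),34.6,0,6)],-0.3)
```

```text
t 3.3 G [0.3975 0.1407 0.2694] hpr [-9.5 -0.7 -0.3] F [ 0.5 -0.1 -0.5] open 0.748 q [ 0.06 -0.21  1.95 -0.01  1.39 -1.34]
[-5.5,0.1,0.4,0.0023,0.0137,-0.002,-0.3,-5.5,0.1,0.1,0.0024,0.0137,-0.0007,-0.3,-5.5,0.1,0.0,0.0024,0.0137,0.0006,-0.3,-5.5,0.1,0.0,0.0024,0.0135,0.0019,-0.3,-5.5,0.1,0.0,0.0024,0.0133,0.0032,-0.3,-5.5,0.1,0.0,0.0024,0.0129,0.0045,-0.3,-5.5,0.1,0.0,0.0024,0.0124,0.0057,-0.3,-5.5,0.1,0.0,0.0024,0.0118,0.0069,-0.3,0.0,0.0,0.0,0.01,0.0063,0.0197,-0.3,0.0,0.0,0.0,0.01,0.0063,0.0197,-0.3]
[0.0,0.0,0.0,0.01,0.0063,0.0197,-0.3,0.0,0.0,0.0,0.01,0.0063,0.0197,-0.3,0.0,0.0,0.0,0.01,0.0063,0.0197,-0.3,0.0,0.0,0.0,0.0233,0.0,0.0,-0.3,0.0,0.0,0.0,0.0233,0.0,0.0,-0.3,0.0,0.0,0.0,0.0233,0.0,0.0,-0.3,0.0,0.0,0.0,0.0233,0.0,0.0,-0.3,0.0,0.0,0.0,0.0233,0.0,0.0,-0.3,0.0,0.0,0.0,0.0233,0.0,0.0,-0.3]
```

Emit:
carry_out:
  motion: [-5.5,0,0.4,0.002,0.014,-0.002,-0.3,-5.5,0,0,0.002,0.014,-0.001,-0.3,-5.5,0,0,0.002,0.014,0.001,-0.3,-5.5,0,0,0.002,0.0135,0.002,-0.3,-5.5,0,0,0.002,0.013,0.003,-0.3,-5.5,0,0,0.002,0.013,0.0045,-0.3,-5.5,0,0,0.002,0.0125,0.006,-0.3,-5.5,0,0,0.002,0.012,0.007,-0.3,0,0,0,0.01,0.006,0.02,-0.3,0,0,0,0.01,0.006,0.02,-0.3]

```text
time_s: 4.3
eef_pos: [0.4212, 0.2955, 0.2172]
eef_rot: [0.677, -0.226, 0.664, 0.224]
wrist_force: [-0.2, -0.5, 0.1]
opening: 0.652
```

Emit:
carry_out:
  motion: [0,0,0,0.01,0.006,0.02,-0.3,0,0,0,0.01,0.006,0.02,-0.3,0,0,0,0.01,0.006,0.02,-0.3,0,0,0,0.023,0,0,-0.3,0,0,0,0.023,0,0,-0.3,0,0,0,0.023,0,0,-0.3,0,0,0,0.023,0,0,-0.3,0,0,0,0,0,0,-0.3]

```text
time_s: 5.1
eef_pos: [0.4636, 0.3515, 0.0913]
eef_rot: [0.677, -0.227, 0.663, 0.225]
wrist_force: [-0.6, -0.3, -1.1]
opening: 0.65
```

Run:
```python
from h import *
show()
for c in("top","side"):
    im=ctrl.camera(c)
    for t in "scoop_lip dock_centre scoop_neck scoop_pocket".split():
        for d in ctrl.landmark_of(c,t)[:2]:
            if d["conf"]>.4: print(c,t,round(d["conf"],2),np.round(W(c,d["point"]),3))
    u,v=px(c,[.463,.332,.04]).astype(int)
    cr=cv2.resize(im[max(0,v-65):v+65,max(0,u-85):u+85],None,fx=4,fy=4); cv2.imwrite(f"pics/{c}1.png",cr)
cv2.imwrite("pics/b1.png",cv2.resize(np.vstack([cv2.imread("pics/top1.png"),cv2.imread("pics/side1.png")]),None,fx=.57,fy=.57))
rows([((.463,.332,.034),34.6,0,5)],-0.3)
```

```text
t 5.1 G [0.4632 0.3514 0.11  ] hpr [37.3 -1.1 -0.5] F [-0.6 -0.3 -1.1] open 0.65 q [ 0.45  0.35  1.71 -0.01  1.07 -1.77]
top dock_centre 0.86 [0.408 0.295 0.034]
top scoop_neck 0.64 [0.457 0.33  0.034]
side scoop_lip 0.54 [0.509 0.368 0.004]
side dock_centre 0.95 [0.414 0.297 0.038]
side scoop_neck 0.67 [0.465 0.332 0.035]
side scoop_pocket 0.64 [0.503 0.362 0.016]
[0.5,0.3,0.6,0.016,-0.0026,-0.0035,-0.3,0.5,0.3,-0.0,0.016,-0.003,-0.0034,-0.3,0.5,0.3,-0.0,0.016,-0.003,-0.0032,-0.3,0.5,0.3,-0.0,0.016,-0.003,-0.0031,-0.3,0.5,0.3,-0.0,0.016,-0.0031,-0.003,-0.3]
```

View pics/b1.png

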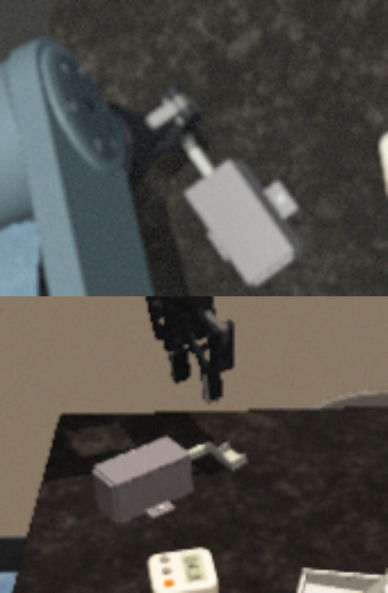

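The gripper stands above and about 20 mm to +y of the neck. The neck shows at crop (200,155), clear of the dock mouth. I'll shift sideways first, then descend.

Run:
```python
from h import *
rows([((.463,.3315,.095),35.2,0,3),((.463,.3315,.033),35.2,0,6)],-0.3)
```

```text
[0.7,0.5,0.6,0.0063,-0.0048,-0.0054,-0.3,0.7,0.5,-0.0,0.0063,-0.0051,-0.0052,-0.3,0.7,0.5,-0.0,0.0064,-0.0052,-0.0051,-0.3,0.0,0.0,0.0,0.0103,0.0,-0.0,-0.3,0.0,0.0,0.0,0.0103,0.0,-0.0,-0.3,0.0,0.0,0.0,0.0103,0.0,-0.0,-0.3,0.0,0.0,0.0,0.0103,0.0,-0.0,-0.3,0.0,0.0,0.0,0.0103,0.0,-0.0,-0.3,0.0,0.0,0.0,0.0103,0.0,-0.0,-0.3]
```

Emit:
carry_out:
  motion: [0.7,0.5,0.6,0.006,-0.005,-0.005,-0.3,0.7,0.5,0,0.006,-0.005,-0.005,-0.3,0.7,0.5,0,0.006,-0.005,-0.005,-0.3,0,0,0,0,0,0,-0.3]

```text
time_s: 6.0
eef_pos: [0.4631, 0.3299, 0.076]
eef_rot: [0.674, -0.213, 0.675, 0.213]
wrist_force: [-0.1, 0.3, 0.5]
opening: 0.652
```

Run:
```python
from h import *
show()
rows([((.463,.3315,.085),35.2,0,2),((.463,.3315,.033),35.2,0,6)],-0.3)
```

```text
t 6.0 G [0.4632 0.3299 0.0947] hpr [35.   0.1  0.1] F [-0.1  0.3  0.5] open 0.652 q [ 0.41  0.36  1.73  0.    1.05 -1.77]
[-0.1,-0.1,-0.1,0.0049,0.0007,0.0004,-0.3,-0.1,-0.1,-0.0,0.0049,0.0007,0.0004,-0.3,0.0,0.0,0.0,0.0087,0.0,-0.0,-0.3,0.0,0.0,0.0,0.0087,0.0,-0.0,-0.3,0.0,0.0,0.0,0.0087,0.0,-0.0,-0.3,0.0,0.0,0.0,0.0087,0.0,-0.0,-0.3,0.0,0.0,0.0,0.0087,0.0,-0.0,-0.3,0.0,0.0,0.0,0.0087,0.0,-0.0,-0.3]
```

Emit:
carry_out:
  motion: [0,0,0,0.01,0.001,0.001,-0.3,0,0,0,0.01,0,0,-0.3,0,0,0,0.01,0,0,-0.3,0,0,0,0.01,0,0,-0.3,0,0,0,0.01,0,0,-0.3,0,0,0,0.01,0,0,-0.3,0,0,0,0.002,0,0,0.3,0,0,0,0,0,0,1,0,0,0,0,0,0,1,0,0,0,0,0,0,1]

```text
time_s: 7.0
eef_pos: [0.4623, 0.3312, 0.0069]
eef_rot: [0.673, -0.213, 0.676, 0.213]
wrist_force: [0.1, 0.4, 0.1]
opening: 0.085
```

Emit:
carry_out:
  motion: [0,0,0,0,0,0,1,0,0,0,0,0,0,1,0,0,0,0,0,0,1]

```text
time_s: 7.3
eef_pos: [0.4631, 0.3316, 0.008]
eef_rot: [0.673, -0.212, 0.675, 0.213]
wrist_force: [-0.2, -0.5, -0.8]
opening: 0.082
```

Emit:
carry_out:
  motion: [0,0,0,0,0,0.005,1,0,0,0,0,0,0.012,1,0,0,0,0,0,0.014,1,0,0,0,0,0,0.014,1,0,0,0,0,0,0.014,1,0,0,0,0,0,0.014,1,0,0,0,0,0,0.014,1,0,0,0,0,0,0.014,1,0,0,0,0,0,0.014,1,0,0,0,0,0,0.01,1]

```text
time_s: 8.3
eef_pos: [0.5708, 0.407, 0.0078]
eef_rot: [0.674, -0.212, 0.675, 0.213]
wrist_force: [0.2, -0.3, -0.2]
opening: 0.081
```

Run:
```python
from h import *
show()
```

```text
t 8.3 G [0.5708 0.407  0.0265] hpr [35.   0.1  0.1] F [ 0.2 -0.3 -0.2] open 0.081 q [ 0.45  0.7   1.37  0.    1.07 -1.73]
```

Emit:
carry_out:
  motion: [0,0,0,0,0,0,0.5,0,0,0,0,0,0,0,0,0,0,0,0,0,-0.2,0,0,0,0,0,0,-0.2,0,0,0,-0.008,0,0,-0.2,0,0,0,-0.02,0,0,-0.2,0,0,0,-0.03,0,0,-0.2,0,0,0,-0.04,0,-0.02,-0.2,0,-6,0,-0.03,0,-0.03,-0.2,0,-6,0,0,0,-0.03,-0.2]

```text
time_s: 9.3
eef_pos: [0.5088, 0.3619, 0.1396]
eef_rot: [0.744, -0.188, 0.597, 0.234]
wrist_force: [0.8, -0.1, 0.7]
opening: 0.598
```

Run:
```python
from h import *
show()
for c in("top","side"):
    im=ctrl.camera(c)
    for t in "scoop_lip dock_centre scoop_grip scoop_neck scoop_pocket".split():
        for d in ctrl.landmark_of(c,t)[:2]:
            if d["conf"]>.4: print(c,t,round(d["conf"],2),np.round(W(c,d["point"]),3))
    u,v=px(c,[.52,.37,.04]).astype(int)
    cr=cv2.resize(im[max(0,v-65):v+65,max(0,u-85):u+85],(680,520)); cv2.imwrite(f"pics/{c}2.png",cr)
cv2.imwrite("pics/b2.png",cv2.resize(np.vstack([cv2.imread("pics/top2.png"),cv2.imread("pics/side2.png")]),None,fx=.57,fy=.57))
```

```text
t 9.3 G [0.5055 0.3596 0.1579] hpr [ 35.  -12.4  -0. ] F [ 0.8 -0.1  0.7] open 0.598 q [ 0.41  0.25  1.74  0.05  0.94 -1.8 ]
top scoop_lip 0.94 [0.621 0.443 0.003]
top dock_centre 0.59 [0.409 0.299 0.034]
top scoop_grip 0.88 [0.518 0.373 0.034]
top scoop_neck 0.62 [0.572 0.407 0.028]
top scoop_pocket 0.72 [0.604 0.438 0.019]
side scoop_lip 0.58 [0.621 0.439 0.003]
side dock_centre 0.67 [0.411 0.293 0.035]
side scoop_grip 0.72 [0.526 0.369 0.033]
side scoop_neck 0.85 [0.576 0.407 0.037]
side scoop_pocket 0.77 [0.613 0.436 0.015]
```

View pics/b2.png

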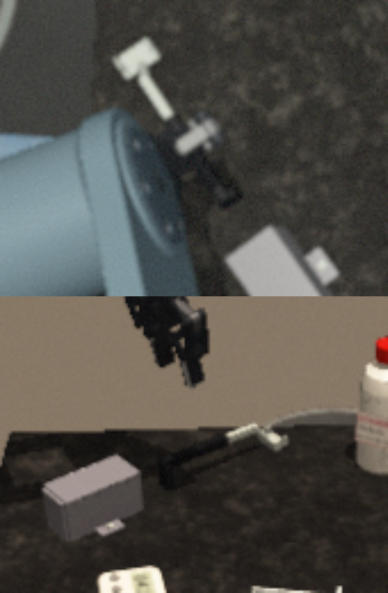

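The scoop lies flat on the bench with its whole black handle clear of the dock (pocket at crop (138,60), handle in the lower view at (200,455)). I'll regrasp at the handle centre, leaning back 22°.

Run:
```python
from h import *
rows([((.5205,.3715,.10),35.2,-22,4),((.5205,.3715,.034),35.2,-22,6)],-0.2)
```

```text
[-0.1,-2.6,-0.1,0.0136,0.0001,0.0036,-0.2,-0.1,-2.6,0.0,0.0137,0.0001,0.003,-0.2,-0.1,-2.6,0.0,0.0138,0.0001,0.0023,-0.2,-0.1,-2.6,0.0,0.0139,0.0001,0.0017,-0.2,0.0,0.0,0.0,0.0102,-0.0,-0.0041,-0.2,0.0,0.0,0.0,0.0102,-0.0,-0.0041,-0.2,0.0,0.0,0.0,0.0102,-0.0,-0.0041,-0.2,0.0,0.0,0.0,0.0102,-0.0,-0.0041,-0.2,0.0,0.0,0.0,0.0102,-0.0,-0.0041,-0.2,0.0,0.0,0.0,0.0102,-0.0,-0.0041,-0.2]
```

Emit:
carry_out:
  motion: [0,-2.5,0,0.0135,0,0.0035,-0.2,0,-2.5,0,0.0135,0,0.003,-0.2,0,-2.5,0,0.0135,0,0.002,-0.2,0,-2,0,0.0135,0,0.0015,-0.2,0,0,0,0.01,0,-0.004,-0.2,0,0,0,0.01,0,-0.004,-0.2,0,0,0,0.01,0,-0.004,-0.2,0,0,0,0.01,0,-0.004,-0.2,0,0,0,0.008,0,-0.004,-0.2,0,0,0,0,0,0,-0.2]

```text
time_s: 10.9
eef_pos: [0.5292, 0.3766, 0.0263]
eef_rot: [0.788, -0.169, 0.538, 0.249]
wrist_force: [0.6, 0.2, 0.2]
opening: 0.599
```

Run:
```python
from h import *
show()
rows([((.5205,.3715,.033),35.2,-22,2)],-0.2)
```

```text
t 10.9 G [0.5236 0.3727 0.0437] hpr [ 34.9 -21.4   0.1] F [0.6 0.2 0.2] open 0.599 q [ 0.4   0.41  1.84  0.16  0.53 -1.91]
[-0.1,-0.3,-0.1,0.0044,0.0004,-0.0033,-0.2,-0.1,-0.3,0.0,0.0044,0.0004,-0.0034,-0.2]
```

Emit:
carry_out:
  motion: [0,0,0,0.0045,0,-0.003,-0.2,0,0,0,0.0045,0,-0.003,-0.2,0,0,0,0,0,0,0.3,0,0,0,0,0,0,1,0,0,0,0,0,0,1,0,0,0,0,0,0,1,0,0,0,0,0,0,1,0,0,0,0,0,0,1,0,0,0,0,0,0,1]

```text
time_s: 11.8
eef_pos: [0.5283, 0.3758, 0.0166]
eef_rot: [0.788, -0.169, 0.537, 0.249]
wrist_force: [-0.2, -0.4, -0.8]
opening: 0.122
```

Run:
```python
from h import *
show()
N={}
for c in("top","side"):
    im=ctrl.camera(c)
    for t in "scoop_lip scoop_grip scoop_pocket tray_trough tray_near tray_ramp ball_a_center beaker_mouth".split():
        for d in ctrl.landmark_of(c,t)[:3]:
            if d["conf"]>.35: print(c,t,round(d["conf"],2),np.round(W(c,d["point"]),3))
    if c=="top":
        u,v=px(c,[.62,.05,.0]).astype(int)
        cv2.imwrite("pics/tray.png",cv2.resize(im[v-45:v+45,u-60:u+60],(720,540),interpolation=cv2.INTER_CUBIC)); print(u,v)
    for d in ctrl.boxes_of(c,"ball_a_center")[:5]: print("box",round(d["conf"],2),np.round(W(c,d["point"]),3))
```

```text
t 11.8 G [0.5227 0.3718 0.034 ] hpr [ 35.  -21.5   0.1] F [-0.2 -0.4 -0.8] open 0.122 q [ 0.4   0.43  1.85  0.17  0.5  -1.92]
top scoop_lip 0.72 [0.621 0.442 0.007]
top scoop_lip 0.71 [0.517 0.373 0.034]
top scoop_grip 0.57 [0.519 0.375 0.036]
top scoop_pocket 0.67 [0.608 0.437 0.016]
top tray_trough 0.84 [0.626 0.047 0.002]
top tray_trough 0.67 [0.63  0.082 0.012]
top tray_trough 0.43 [0.609 0.438 0.014]
top tray_near 0.55 [0.561 0.058 0.021]
top tray_ramp 0.85 [0.65  0.042 0.039]
top ball_a_center 0.38 [0.622 0.009 0.018]
top beaker_mouth 0.96 [ 0.601 -0.301  0.077]
top beaker_mouth 0.72 [ 0.419 -0.243  0.077]
top beaker_mouth 0.62 [ 0.602 -0.192  0.078]
325 214
box 0.6 [0.629 0.083 0.021]
box 0.59 [0.621 0.01  0.024]
side scoop_lip 0.78 [0.622 0.44  0.003]
side scoop_grip 0.85 [0.527 0.368 0.032]
side scoop_pocket 0.9 [0.617 0.437 0.018]
side tray_trough 0.93 [0.626 0.043 0.005]
side tray_near 0.75 [0.568 0.054 0.022]
side tray_ramp 0.63 [0.655 0.04  0.028]
side ball_a_center 0.64 [0.619 0.01  0.014]
side beaker_mouth 0.9 [ 0.613 -0.189  0.078]
side beaker_mouth 0.74 [ 0.599 -0.297  0.077]
box 0.52 [0.617 0.006 0.021]
```

View pics/tray.png

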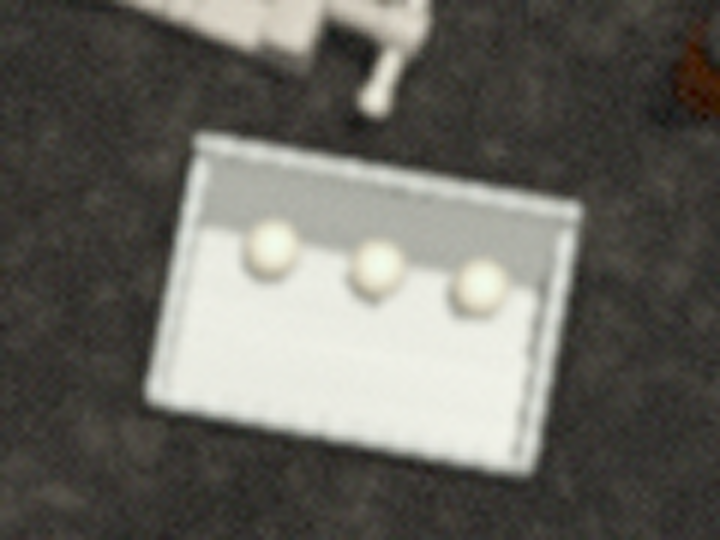

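The tray is turned about -10.5°. Its three balls sit in the trough at crop (271,248), (378,267) and (480,287), about 35 mm apart. I'll take the two outer ones.

```bash
cat >> h.py <<'E'
TH=-10.5; TR=np.array([.627,.045,.005]); OFF=21.5; DZ=.001; RT=R.from_euler('z',TH,degrees=True)
LIP=np.array([.120,0,-.029])
def lipG(P,h,th,n): # lip world pos -> waypoint
    return (np.array(P)-R.from_euler('ZY',[h,th],degrees=True).apply(LIP)+[0,0,DZ],h,th-OFF,n)
def tr(x,y,z,th,n): return lipG(TR+RT.apply([x,y,z]),TH,th,n) # lip in tray frame (m)
def lipnow():
    G,S,o=cur(); P=G-[0,0,DZ]+R.from_euler('ZYX',[S[0],S[1]+OFF,S[2]],degrees=True).apply(LIP)
    print("lip world",np.round(P,4),"tray",np.round(RT.inv().apply(P-TR)*1000,1),"pitch",round(S[1]+OFF,1)); return P
E
python3 - <<'E'
from h import *
c=ctrl.camera_params("top");T=np.array(c["pose"]);K=np.array(c["mtx"])
def bp(u,v,z):
    r=T[:3,:3]@np.linalg.inv(K)@[u,v,1]; return T[:3,3]-r*(T[2,3]-z)/r[2]
for u,v in [(310.2,210.3),(328,213.5),(345,216.8)]:
    P=bp(u,v,.015); print("ball",np.round(P,4),np.round(RT.inv().apply(P-TR)*1000,1))
# tray corner check: outer top corners, crop px
for a,b,z in [(195,135,.037),(580,210,.037),(150,398,.022),(535,470,.022)]:
    P=bp(265+a/6,169+b/6,z); print("corner",np.round(P,4),np.round(RT.inv().apply(P-TR)*1000,1))
G,S,o=cur(); print(lipnow())
rows([((G[0],G[1],.09),35,-21.5,2),((.50,.2,.15),5,-21.5,6),tr(-.035,-.034,.07,0,5)],1)
E
```

```text
ball [0.627  0.0819 0.015 ] [-6.7 36.3 10. ]
ball [0.6206 0.0449 0.015 ] [-6.3 -1.3 10. ]
ball [0.6139 0.0096 0.015 ] [ -6.5 -37.2  10. ]
corner [0.662  0.1077 0.037 ] [23. 68. 32.]
corner [ 0.637  -0.0233  0.037 ] [ 22.3 -65.3  32. ]
corner [0.5735 0.1227 0.022 ] [-66.7  66.6  17. ]
corner [ 0.5497 -0.0089  0.022 ] [-66.2 -67.1  17. ]
lip world [0.621  0.4406 0.004 ] tray [-78.  387.9  -1. ] pitch -0.0
[0.62097022 0.44060507 0.00402731]
[-0.0,0.0,-0.1,-0.0261,0.0,0.0103,1,-0.0,0.0,0.0,-0.0261,0.0,0.0103,1,4.7,0.0,-1.8,-0.0165,-0.0219,-0.0145,1,4.7,-0.0,-1.8,-0.0158,-0.0235,-0.0127,1,4.7,-0.0,-1.8,-0.015,-0.025,-0.0108,1,4.7,0.0,-1.8,-0.0142,-0.0262,-0.0088,1,4.7,0.0,-1.8,-0.0134,-0.0273,-0.0066,1,4.7,-0.0,-1.8,-0.0125,-0.0281,-0.0044,1,2.9,-0.0,-1.1,0.005,-0.0317,-0.0118,1,2.9,0.0,-1.1,0.0057,-0.0322,-0.0102,1]
[2.9,0.0,-1.1,0.0063,-0.0325,-0.0086,1,2.9,-0.0,-1.1,0.0069,-0.0328,-0.0069,1,2.9,0.0,-1.1,0.0076,-0.033,-0.0053,1]
```

Emit:
carry_out:
  motion: [0,0,0,-0.015,0,0.006,1,0,0,0,-0.026,0,0.01,1,0,0,0,-0.014,0,0.005,1,4.7,0,-1.8,-0.016,-0.022,-0.0145,1,4.7,0,-1.8,-0.016,-0.0235,-0.013,1,4.7,0,-1.8,-0.015,-0.025,-0.011,1,4.7,0,-1.8,-0.014,-0.026,-0.009,1,4.7,0,-1.8,-0.0135,-0.027,-0.0065,1,4.7,0,-1.8,-0.0125,-0.028,-0.0045,1,0,0,0,0,0,0,1]

```text
time_s: 13.8
eef_pos: [0.503, 0.1945, 0.1388]
eef_rot: [0.826, -0.016, 0.563, 0.028]
wrist_force: [0.7, 0.2, -0.4]
opening: 0.129
```

```bash
sed -i 's/TR=np.array(\[.627,.045/TR=np.array([.626,.045/' h.py
python3 - <<'E'
from h import *
show(); lipnow()
rows([tr(-.033,-.036,.07,5,7)],1)
E
```

```text
t 13.8 G [0.4962 0.194  0.1562] hpr [  3.5 -21.4   0.3] F [ 0.7  0.2 -0.4] open 0.129 q [ 0.17 -0.01  2.06 -0.05  0.71 -1.43]
lip world [0.6159 0.2015 0.1261] tray [-38.4 152.1 121.1] pitch 0.1
[1.9,0.7,-1.1,0.0035,-0.0225,-0.0069,1,1.9,0.7,-0.7,0.004,-0.0226,-0.0061,1,1.9,0.7,-0.7,0.0044,-0.0227,-0.0053,1,1.9,0.7,-0.7,0.0047,-0.0228,-0.0045,1,1.9,0.7,-0.6,0.005,-0.0228,-0.0037,1,1.9,0.7,-0.6,0.0053,-0.0229,-0.0029,1,1.9,0.7,-0.6,0.0055,-0.0229,-0.0021,1]
```

Emit:
carry_out:
  motion: [1.9,0.7,-1.1,0.0035,-0.0225,-0.007,1,1.9,0.7,-0.7,0.004,-0.0225,-0.006,1,1.9,0.7,-0.7,0.0045,-0.0225,-0.005,1,1.9,0.7,-0.7,0.0045,-0.023,-0.0045,1,1.9,0.7,-0.6,0.005,-0.023,-0.0035,1,1.9,0.7,-0.6,0.0055,-0.023,-0.003,1,1.9,0.7,-0.6,0.0055,-0.023,-0.002,1,0,0,0,0,0,0,1]

```text
time_s: 14.6
eef_pos: [0.4781, 0.0336, 0.0969]
eef_rot: [0.798, 0.056, 0.595, -0.073]
wrist_force: [-0.2, 1.0, -0.4]
opening: 0.131
```

Run:
```python
from h import *
show(); lipnow()
for c in("top","side"):
    ctrl.camera(c)
    for t in "scoop_lip scoop_pocket".split():
        for d in ctrl.landmark_of(c,t)[:3]:
            if d["conf"]>.35: print(c,t,round(d["conf"],2),np.round(W(c,d["point"]),3))
rows([tr(-.033,-.0365,.03,17,5)],1)
```

```text
t 14.6 G [0.4729 0.0346 0.1148] hpr [-10.6 -16.6   0.1] F [-0.2  1.  -0.4] open 0.131 q [-0.18 -0.03  2.17 -0.    0.71 -1.56]
lip world [0.588  0.0131 0.0747] tray [-31.6 -38.3  69.7] pitch 4.9
top scoop_lip 0.85 [0.587 0.015 0.074]
top scoop_pocket 0.97 [0.573 0.019 0.088]
side scoop_lip 0.59 [0.591 0.014 0.074]
side scoop_pocket 0.89 [0.581 0.018 0.085]
[0.0,2.4,-0.1,0.0038,-0.0002,0.0,1,0.0,2.4,-0.0,0.0037,-0.0001,0.0002,1,0.0,2.4,-0.0,0.0037,-0.0001,0.0003,1,0.0,2.4,-0.0,0.0036,-0.0001,0.0005,1,0.0,2.4,-0.0,0.0036,-0.0001,0.0006,1]
```

Emit:
carry_out:
  motion: [0,2.4,0,0.004,0,0,1,0,2.4,0,0.0035,0,0,1,0,2.4,0,0.0035,0,0,1,0,2.4,0,0.0035,0,0.0005,1,0,2.4,0,0.0035,0,0.0005,1,0,0,0,0,0,0,1]

```text
time_s: 15.5
eef_pos: [0.4844, 0.0398, 0.0812]
eef_rot: [0.732, 0.059, 0.676, -0.062]
wrist_force: [0.3, 0.0, -0.6]
opening: 0.129
```

Run:
```python
from h import *
show(); lipnow()
rows([tr(-.033,-.0375,.008,17,4)],1)
rows([tr(-.033,-.0375,.003,17,4)],1)
```

```text
t 15.5 G [0.4829 0.04   0.0998] hpr [-9.8 -4.5  0.1] F [ 0.3  0.  -0.6] open 0.129 q [-0.16  0.13  2.    0.    0.93 -1.56]
lip world [0.5876 0.0219 0.036 ] tray [-33.5 -29.7  31. ] pitch 17.0
[0.2,-0.0,-0.2,0.0057,-0.0017,-0.0003,1,0.2,-0.0,-0.0,0.0057,-0.0016,-0.0003,1,0.2,-0.0,-0.0,0.0057,-0.0016,-0.0003,1,0.2,-0.0,-0.0,0.0057,-0.0016,-0.0003,1]
[0.2,-0.0,-0.2,0.007,-0.0017,-0.0004,1,0.2,-0.0,-0.0,0.007,-0.0016,-0.0004,1,0.2,-0.0,-0.0,0.007,-0.0016,-0.0004,1,0.2,-0.0,-0.0,0.007,-0.0016,-0.0004,1]
```

Emit:
carry_out:
  motion: [0.2,0,-0.2,0.005,-0.002,0,1,0.2,0,0,0.006,-0.002,0,1,0.2,0,0,0.006,-0.0015,0,1,0.2,0,0,0.005,-0.0015,0,1,0,0,0,0,0,0,1]

```text
time_s: 16.0
eef_pos: [0.4837, 0.0335, 0.0572]
eef_rot: [0.732, 0.062, 0.675, -0.068]
wrist_force: [-0.0, 0.5, -1.3]
opening: 0.126
```

Run:
```python
from h import *
show(); lipnow()
rows([tr(-.030,-.0375,.0026,17,2)],1)
rows([tr(-.030,-.0375,.0026,17,2),tr(-.006,-.037,.0005,17,6)],1)
```

```text
t 16.0 G [0.4822 0.0337 0.0758] hpr [-10.6  -4.6  -0. ] F [-0.   0.5 -1.3] open 0.126 q [-0.18  0.18  2.02 -0.    0.87 -1.56]
lip world [0.5868 0.0143 0.0122] tray [-32.9 -37.4   7.2] pitch 16.9
[-0.0,0.1,0.0,0.0023,-0.0001,0.0013,1,-0.0,0.1,0.0,0.0023,-0.0001,0.0013,1]
[-0.0,0.1,0.0,0.0023,-0.0001,0.0013,1,-0.0,0.1,0.0,0.0023,-0.0001,0.0013,1,0.0,0.0,0.0,0.0007,0.0001,0.004,1,0.0,0.0,0.0,0.0007,0.0001,0.004,1,0.0,0.0,0.0,0.0007,0.0001,0.004,1,0.0,0.0,0.0,0.0007,0.0001,0.004,1,0.0,0.0,0.0,0.0007,0.0001,0.004,1,0.0,0.0,0.0,0.0007,0.0001,0.004,1]
```

Emit:
carry_out:
  motion: [0,0,0,0.0025,0,0.001,1,0,0,0,0.002,0,0.001,1,0,0,0,0,0,0.002,1,0,0,0,0.0005,0,0.003,1,0,0,0,0,0,0,1]

```text
time_s: 16.5
eef_pos: [0.4918, 0.0318, 0.0526]
eef_rot: [0.732, 0.062, 0.675, -0.068]
wrist_force: [-0.5, 0.5, -0.9]
opening: 0.13
```

Run:
```python
from h import *
show(); lipnow()
rows([tr(-.010,-.0372,.0005,17,4),tr(.000,-.037,0,17,4)],1)
```

```text
t 16.5 G [0.4903 0.0321 0.0713] hpr [-10.6  -4.7  -0. ] F [-0.5  0.5 -0.9] open 0.13 q [-0.18  0.2   2.   -0.    0.86 -1.56]
lip world [0.595  0.0125 0.0077] tray [-24.6 -37.6   2.7] pitch 16.8
[-0.0,0.0,0.0,0.0008,0.0001,0.0036,1,-0.0,0.0,0.0,0.0008,0.0001,0.0036,1,-0.0,0.0,0.0,0.0008,0.0001,0.0036,1,-0.0,0.0,0.0,0.0008,0.0001,0.0036,1,0.0,0.0,0.0,0.0003,0.0,0.0025,1,0.0,0.0,0.0,0.0003,0.0,0.0025,1,0.0,0.0,0.0,0.0003,0.0,0.0025,1,0.0,0.0,0.0,0.0003,0.0,0.0025,1]
```

Emit:
carry_out:
  motion: [0,0,0,0.001,0,0.0035,1,0,0,0,0.001,0,0.0035,1,0,0,0,0.0008,0,0.0035,1,0,0,0,0.0008,0,0.0035,1,0,0,0,0.0004,0,0.0025,1,0,0,0,0.0004,0,0.0025,1,0,0,0,0.0003,0,0.002,1]

```text
time_s: 17.2
eef_pos: [0.5147, 0.0276, 0.0495]
eef_rot: [0.732, 0.062, 0.675, -0.068]
wrist_force: [0.2, 0.8, -1.0]
opening: 0.127
```

Run:
```python
from h import *
show(); lipnow()
a=ctrl.camera("top"); b=ctrl.camera("side")
out=[]
for c,im in(("top",a),("side",b)):
    u,v=px(c,[.62,.03,.03]).astype(int); out.append(cv2.resize(im[v-40:v+40,u-55:u+55],(550,400),interpolation=cv2.INTER_CUBIC))
cv2.imwrite("pics/s1.png",cv2.resize(np.vstack(out),None,fx=.75,fy=.75))
rows([tr(.001,-.037,.000,17,1),tr(.004,-.037,.008,-3,4),tr(.0,-.037,.03,-5,3),tr(-.01,-.037,.09,-5,4)],1)
```

```text
t 17.2 G [0.5132 0.0278 0.0681] hpr [-10.6  -4.7  -0. ] F [ 0.2  0.8 -1. ] open 0.127 q [-0.18  0.25  1.95 -0.    0.86 -1.56]
lip world [0.6178 0.0083 0.0046] tray [ -1.3 -37.6  -0.4] pitch 16.8
[-0.1,0.2,0.0,-0.0004,0.0004,0.0024,1,-0.0,-5.0,0.0,0.0077,-0.0,-0.002,1,-0.0,-5.0,-0.0,0.0074,-0.0,-0.0027,1,0.0,-5.0,-0.0,0.007,-0.0,-0.0033,1,0.0,-5.0,0.0,0.0065,-0.0,-0.0039,1,-0.0,-0.7,0.0,-0.006,0.0,0.0012,1,0.0,-0.7,0.0,-0.006,-0.0,0.0013,1,-0.0,-0.7,-0.0,-0.006,-0.0,0.0014,1,0.0,0.0,0.0,-0.0145,0.0,0.0045,1,0.0,0.0,0.0,-0.0145,0.0,0.0045,1]
[0.0,0.0,0.0,-0.0145,0.0,0.0045,1,0.0,0.0,0.0,-0.0145,0.0,0.0045,1]
```

View pics/s1.png

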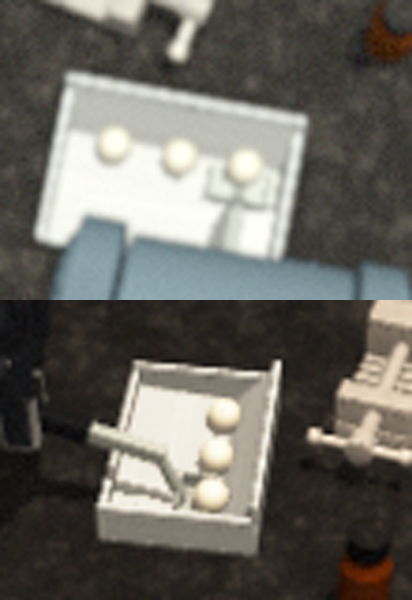

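The lip is under the near side of the right-hand ball (top crop (245,165)) and has not met the ramp yet, so I'll push on a few mm more.

Emit:
carry_out:
  motion: [0,0,0,0.0002,0,0.0025,1,0,0,0,0,0,0.0025,1,0,0,0,0,0,0.0025,1]

```text
time_s: 17.6
eef_pos: [0.5183, 0.0271, 0.0489]
eef_rot: [0.729, 0.063, 0.678, -0.067]
wrist_force: [-14.7, 3.2, 11.2]
opening: 0.126
```

Run:
```python
from h import *
show(); lipnow()
for c in("top","side"):
    ctrl.camera(c)
    for t in "scoop_lip scoop_pocket ball_a_center".split():
        for d in ctrl.landmark_of(c,t)[:3]:
            if d["conf"]>.35: P=W(c,d["point"]); print(c,t,round(d["conf"],2),np.round(RT.inv().apply(P-TR)*1000,1))
```

```text
t 17.6 G [0.5169 0.0273 0.0676] hpr [-10.5  -4.1  -0. ] F [-14.7   3.2  11.2] open 0.126 q [-0.18  0.26  1.93 -0.    0.88 -1.56]
lip world [0.621 0.008 0.003] tray [  1.8 -37.3  -2. ] pitch 17.4
top scoop_lip 0.38 [-5.9 37.1 10.2]
top scoop_pocket 0.54 [ -9.1 -35.5  16.1]
top ball_a_center 0.63 [-259.6  207.7   26.9]
side scoop_lip 0.64 [  5.4 -40.2  -0.5]
side scoop_pocket 0.7 [ -4.2 -39.7  16.5]
side ball_a_center 0.59 [ -0.1 -35.   14.2]
side ball_a_center 0.52 [-2.4  0.2  8.3]
```

Run:
```python
from h import *
rows([tr(.003,-.037,.0085,-3,5),tr(.0,-.037,.03,-5,3)],1)
```

```text
[-0.0,-4.1,0.0,0.0058,0.0,-0.002,1,-0.0,-4.1,0.0,0.0056,0.0,-0.0024,1,-0.0,-4.1,0.0,0.0053,0.0,-0.0028,1,-0.0,-4.1,0.0,0.005,0.0,-0.0031,1,-0.0,-4.1,0.0,0.0047,0.0,-0.0035,1,-0.0,-0.7,0.0,-0.0057,0.0,0.0015,1,0.0,-0.7,0.0,-0.0057,-0.0,0.0015,1,-0.0,-0.7,-0.0,-0.0057,-0.0,0.0016,1]
```

Emit:
carry_out:
  motion: [0,-4,0,0.0052,0,-0.002,1,0,-4,0,0.005,0,-0.0024,1,0,-4,0,0.005,0,-0.0028,1,0,-4,0,0.005,0,-0.003,1,0,-4,0,0.004,0,-0.0035,1,0,-1,0,-0.003,0,0.001,1,0,-1,0,-0.005,0,0.0015,1,0,-0.5,0,-0.006,0,0.0015,1]

```text
time_s: 18.8
eef_pos: [0.5061, 0.0295, 0.037]
eef_rot: [0.85, 0.048, 0.519, -0.078]
wrist_force: [0.2, -0.2, -1.1]
opening: 0.128
```

Run:
```python
from h import *
show(); lipnow()
a=ctrl.camera("top"); b=ctrl.camera("side")
out=[]
for c,im in(("top",a),("side",b)):
    u,v=px(c,[.62,.03,.03]).astype(int); out.append(cv2.resize(im[v-40:v+40,u-55:u+55],(550,400),interpolation=cv2.INTER_CUBIC))
cv2.imwrite("pics/s2.png",cv2.resize(np.vstack(out),None,fx=.75,fy=.75))
for c in("top","side"):
    for t in "scoop_lip scoop_pocket ball_a_center".split():
        for d in ctrl.landmark_of(c,t)[:3]:
            if d["conf"]>.35: P=W(c,d["point"]); print(c,t,round(d["conf"],2),np.round(RT.inv().apply(P-TR)*1000,1))
```

```text
t 18.8 G [0.4977 0.0311 0.0537] hpr [-10.5 -27.1  -0. ] F [ 0.2 -0.2 -1.1] open 0.128 q [-0.17  0.11  2.25 -0.02  0.3  -1.54]
lip world [0.6179 0.0088 0.0356] tray [ -1.4 -37.1  30.6] pitch -5.6
top scoop_lip 0.87 [ -1.4 -38.2  31.2]
top scoop_lip 0.66 [ -8.3 -39.   45.3]
top scoop_lip 0.56 [-4.2 36.4  8.5]
top scoop_pocket 0.58 [-17.7 -35.5  42.8]
top ball_a_center 0.65 [-66.6   3.4  16. ]
top ball_a_center 0.51 [ -5.5 -36.8  42.2]
side scoop_lip 0.76 [  1.6 -36.2  34.1]
side scoop_lip 0.47 [ -9.1 -35.8  45.3]
side scoop_pocket 0.72 [-57.2 -36.7  54.5]
side scoop_pocket 0.62 [ -8.1 -37.7  43.3]
side ball_a_center 0.59 [ -8.3 -37.7  45.1]
```

View pics/s2.png

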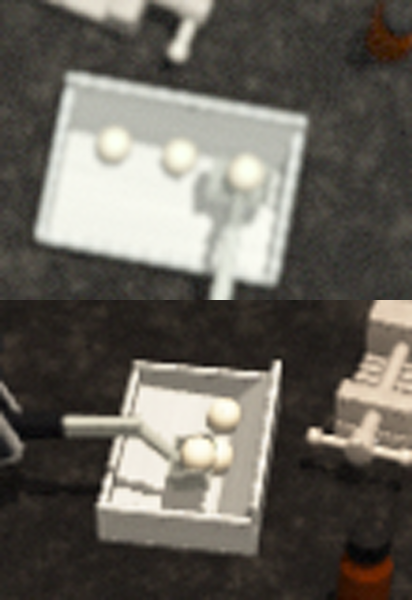

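The first ball sits in the pocket (side crop (198,452)), lifted clear, with two left in the trough.

```bash
cat >> h.py <<'E'
def bp(cam,u,v,z):
    c=ctrl.camera_params(cam);T=np.array(c["pose"]);r=T[:3,:3]@np.linalg.inv(np.array(c["mtx"]))@[u,v,1]; return T[:3,3]-r*(T[2,3]-z)/r[2]
E
python3 - <<'E'
from h import *
print("beaker top",bp("top",449,217,.077)," side rim",bp("side",343,325,.077))
for z in(.2,.3,.4,.5): print(z,np.round(bp("top",458,122,z),3),np.round(bp("side",440,280,z),3))
B=np.array([.609,-.192])
f=np.array([np.cos(np.radians(-14)),np.sin(np.radians(-14))])
L=B-f*.015
rows([lipG((.60,.005,.12),-10.5,-6,4),lipG((L[0],L[1],.13),-14,-6,10)],1)
E
```

```text
beaker top [ 0.60507065 -0.19046678  0.077     ]  side rim [ 0.61176714 -0.19457124  0.077     ]
0.2 [ 0.754 -0.179  0.2  ] [ 0.759 -0.216  0.2  ]
0.3 [ 0.719 -0.152  0.3  ] [ 0.723 -0.32   0.3  ]
0.4 [ 0.683 -0.125  0.4  ] [ 0.687 -0.424  0.4  ]
0.5 [ 0.648 -0.098  0.5  ] [ 0.651 -0.528  0.5  ]
[-0.0,-0.1,0.0,-0.0207,-0.0017,0.0058,1,-0.0,-0.1,0.0,-0.0207,-0.0017,0.0058,1,-0.0,-0.1,0.0,-0.0206,-0.0017,0.0059,1,-0.0,-0.1,0.0,-0.0206,-0.0017,0.0059,1,0.3,-0.0,-0.2,0.0005,-0.0184,0.0031,1,0.3,-0.0,-0.2,0.0006,-0.0184,0.0032,1,0.3,0.0,-0.2,0.0006,-0.0184,0.0033,1,0.3,-0.0,-0.2,0.0007,-0.0184,0.0034,1,0.3,-0.0,-0.2,0.0007,-0.0183,0.0035,1,0.3,0.0,-0.2,0.0008,-0.0183,0.0036,1]
[0.3,-0.0,-0.2,0.0008,-0.0183,0.0037,1,0.3,0.0,-0.2,0.0009,-0.0183,0.0038,1,0.3,-0.0,-0.2,0.0009,-0.0183,0.0039,1,0.3,-0.0,-0.2,0.001,-0.0182,0.004,1]
```

Emit:
carry_out:
  motion: [0,0,0,-0.01,0,0.003,1,0,0,0,-0.02,-0.001,0.006,1,0,0,0,-0.02,-0.002,0.006,1,0,0,0,-0.02,-0.003,0.006,1,0,0,0,-0.01,-0.006,0.003,1,0.3,0,-0.2,0,-0.01,0.003,1,0.3,0,-0.2,0,-0.014,0.003,1,0.3,0,-0.2,0.0005,-0.018,0.003,1,0.3,0,-0.2,0.0005,-0.018,0.0035,1,0.3,0,-0.2,0.0005,-0.018,0.0035,1]

```text
time_s: 20.2
eef_pos: [0.4871, -0.0598, 0.1267]
eef_rot: [0.847, 0.053, 0.521, -0.091]
wrist_force: [0.1, 0.4, -0.8]
opening: 0.129
```

Emit:
carry_out:
  motion: [0.3,0,-0.2,0.001,-0.018,0.0035,1,0.3,0,-0.2,0.001,-0.018,0.0035,1,0.3,0,-0.2,0.001,-0.018,0.004,1,0.3,0,-0.2,0.001,-0.018,0.004,1,0.3,0,-0.2,0.001,-0.014,0.004,1,0.3,0,-0.2,0.001,-0.01,0.002,1,0,0,0,0,-0.005,0,1,0,0,0,0,0,0,1]

```text
time_s: 21.0
eef_pos: [0.4843, -0.1696, 0.1308]
eef_rot: [0.844, 0.063, 0.521, -0.11]
wrist_force: [0.3, -0.1, -1.7]
opening: 0.133
```

Run:
```python
from h import *
show(); lipnow()
a=ctrl.camera("top"); b=ctrl.camera("side")
for c in("top","side"):
    for t in "scoop_lip ball_a_center beaker_mouth".split():
        for d in ctrl.landmark_of(c,t)[:3]:
            if d["conf"]>.35: P=W(c,d["point"]); print(c,t,round(d["conf"],2),np.round(P,3))
B=np.array([.609,-.192]); h=-14
f=np.array([np.cos(np.radians(h)),np.sin(np.radians(h))])
L=B-f*.014
rows([lipG((*L,.10),h,0,4),lipG((*L,.088),h,45,8)],1)
```

```text
t 21.0 G [ 0.4762 -0.1674  0.1475] hpr [-14.3 -26.8  -0.6] F [ 0.3 -0.1 -1.7] open 0.133 q [-0.69 -0.12  2.21  0.31  0.63 -2.22]
lip world [ 0.5945 -0.1977  0.1286] tray [  13.2 -244.4  123.6] pitch -5.3
top scoop_lip 0.97 [ 0.592 -0.198  0.129]
top scoop_lip 0.47 [ 0.535 -0.183  0.15 ]
top ball_a_center 0.62 [ 0.588 -0.193  0.143]
top beaker_mouth 0.79 [ 0.598 -0.3    0.078]
top beaker_mouth 0.75 [ 0.603 -0.191  0.082]
top beaker_mouth 0.74 [ 0.417 -0.246  0.078]
side scoop_lip 0.85 [ 0.598 -0.2    0.128]
side ball_a_center 0.52 [0.566 0.058 0.021]
side ball_a_center 0.43 [ 0.586 -0.198  0.136]
side beaker_mouth 0.78 [ 0.617 -0.192  0.076]
side beaker_mouth 0.69 [ 0.597 -0.295  0.074]
side beaker_mouth 0.61 [ 0.417 -0.246  0.077]
[-0.0,1.3,0.6,0.004,0.0021,-0.0023,1,-0.0,1.3,0.0,0.0041,0.0019,-0.0022,1,-0.0,1.3,0.0,0.0041,0.0019,-0.0021,1,-0.0,1.3,0.0,0.0041,0.0019,-0.002,1,0.0,5.6,0.0,-0.005,0.0,0.0076,1,-0.0,5.6,0.0,-0.0059,-0.0,0.0071,1,0.0,5.6,-0.0,-0.0068,0.0,0.0064,1,-0.0,5.6,-0.0,-0.0075,-0.0,0.0057,1,0.0,5.6,-0.0,-0.0083,0.0,0.005,1,-0.0,5.6,0.0,-0.0089,-0.0,0.0041,1]
[0.0,5.6,0.0,-0.0094,-0.0,0.0033,1,-0.0,5.6,0.0,-0.0099,0.0,0.0023,1]
```

Emit:
carry_out:
  motion: [0,1.3,0.6,0.004,0.002,-0.002,1,0,1.3,0,0.004,0.002,-0.002,1,0,1.3,0,0.004,0.002,-0.002,1,0,1.3,0,0.004,0.002,-0.002,1,0,0,0,0,0,0,1]

```text
time_s: 21.9
eef_pos: [0.4863, -0.16, 0.112]
eef_rot: [0.819, 0.07, 0.561, -0.101]
wrist_force: [-0.6, 0.4, -1.5]
opening: 0.129
```

Run:
```python
from h import *
show(); lipnow()
B=np.array([.609,-.192]); h=-14
f=np.array([np.cos(np.radians(h)),np.sin(np.radians(h))])
L=B-f*.014
rows([lipG((*L,.09),h,20,3),lipG((*L,.088),h,48,7)],1)
```

```text
t 21.9 G [ 0.4797 -0.1583  0.1294] hpr [-14.1 -21.2   0.1] F [-0.6  0.4 -1.5] open 0.129 q [-0.64 -0.03  2.15  0.22  0.69 -2.11]
lip world [ 0.5959 -0.1876  0.0987] tray [  12.8 -234.1   93.7] pitch 0.3
[-0.0,6.6,-0.1,-0.0074,-0.0005,0.0067,1,-0.0,6.6,0.0,-0.0084,-0.0004,0.0058,1,-0.0,6.6,0.0,-0.0092,-0.0005,0.0048,1,0.0,4.0,0.0,-0.0053,-0.0,0.0051,1,-0.0,4.0,-0.0,-0.0058,0.0,0.0048,1,0.0,4.0,-0.0,-0.0062,0.0,0.0043,1,0.0,4.0,0.0,-0.0066,-0.0,0.0039,1,-0.0,4.0,-0.0,-0.0069,-0.0,0.0034,1,0.0,4.0,0.0,-0.0072,-0.0,0.0029,1,-0.0,4.0,-0.0,-0.0075,0.0,0.0024,1]
```

Emit:
carry_out:
  motion: [0,6.5,0,-0.0075,0,0.0065,1,0,6.5,0,-0.0085,0,0.006,1,0,6.5,0,-0.009,0,0.005,1,0,4,0,-0.0055,0,0.005,1,0,4,0,-0.006,0,0.005,1,0,4,0,-0.006,0,0.0045,1,0,4,0,-0.0065,0,0.004,1,0,4,0,-0.007,0,0.0035,1,0,4,0,-0.007,0,0.003,1,0,4,0,-0.0075,0,0.0025,1]

```text
time_s: 22.9
eef_pos: [0.5314, -0.1693, 0.1792]
eef_rot: [0.509, 0.107, 0.852, -0.061]
wrist_force: [-0.6, -0.7, -0.6]
opening: 0.127
```

Emit:
carry_out:
  motion: [0,0,0,0,0,0,1,0,0,0,0,0,0,1]

```text
time_s: 23.1
eef_pos: [0.5329, -0.1695, 0.1772]
eef_rot: [0.508, 0.107, 0.852, -0.06]
wrist_force: [-0.4, -0.2, -0.8]
opening: 0.125
```

Run:
```python
from h import *
show(); lipnow()
a=ctrl.camera("top"); b=ctrl.camera("side")
out=[]
for c,im in(("top",a),("side",b)):
    u,v=px(c,[.60,-.19,.06]).astype(int); out.append(cv2.resize(im[v-45:v+45,u-60:u+60],(540,405),interpolation=cv2.INTER_CUBIC))
cv2.imwrite("pics/d1.png",cv2.resize(np.vstack(out),None,fx=.73,fy=.73))
G,S,o=cur()
rows([((G[0],G[1],G[2]+.03),-14,0,3),((.47,-.10,.16),-12,-20,5),tr(-.033,.036,.08,5,10)],1)
```

```text
t 23.1 G [ 0.5415 -0.1718  0.1936] hpr [-13.9  28.4   0.4] F [-0.4 -0.2 -0.8] open 0.125 q [-0.46  0.56  1.3  -0.1   1.77 -1.79]
lip world [ 0.595  -0.1848  0.0822] tray [  11.4 -231.6   77.2] pitch 49.9
!big 0 [ 7.28194266e-04 -9.47025250e+00 -3.44509853e-01] [-9.05063169e-03 -5.68920409e-05 -1.68106992e-03]
!big 1 [ 3.21444036e-02 -9.47018956e+00  8.13693934e-03] [-9.71342452e-03  1.77858020e-06 -1.69046600e-04]
!big 2 [ 3.30451251e-02 -9.47018956e+00  2.73718253e-03] [-1.01185693e-02 -1.62808108e-17  1.43144957e-03]
[0.0,-9.5,-0.3,-0.0091,-0.0001,-0.0017,1,0.0,-9.5,0.0,-0.0097,0.0,-0.0002,1,0.0,-9.5,0.0,-0.0101,-0.0,0.0014,1,-0.4,-4.0,0.0,0.0128,0.0105,-0.0159,1,-0.4,-4.0,0.0,0.0115,0.0106,-0.0167,1,-0.4,-4.0,0.1,0.0103,0.0107,-0.0174,1,-0.4,-4.0,0.1,0.0089,0.0109,-0.018,1,-0.4,-4.0,0.1,0.0076,0.011,-0.0185,1,-0.1,0.3,0.1,0.0023,0.0206,-0.004,1,-0.1,0.3,0.1,0.0023,0.0207,-0.0039,1]
[-0.1,0.3,0.0,0.0024,0.0207,-0.0038,1,-0.1,0.3,0.0,0.0024,0.0207,-0.0038,1,-0.1,0.3,0.0,0.0024,0.0207,-0.0037,1,-0.1,0.3,0.0,0.0025,0.0207,-0.0036,1,-0.1,0.3,0.0,0.0025,0.0207,-0.0036,1,-0.1,0.3,0.0,0.0026,0.0207,-0.0035,1,-0.1,0.3,0.0,0.0026,0.0207,-0.0034,1,-0.1,0.3,0.0,0.0026,0.0207,-0.0034,1]
```

View pics/d1.png

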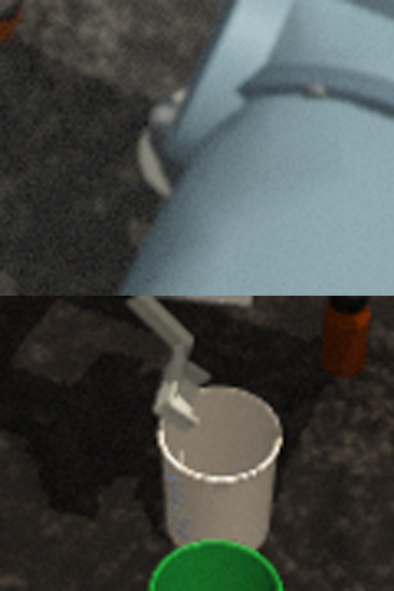

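The pocket is empty, with its lip over the left part of the beaker mouth (side crop (180,410)), and the beaker is upright. I'll go up and back to the tray for the left-hand ball.

Emit:
carry_out:
  motion: [0,-4,0,-0.015,0,0.008,1,0,-8,0,-0.015,0,0,1,0,-8,0,-0.012,0,0,1,0,-8,0,0.008,0.01,-0.012,1,-0.4,-7,0,0.012,0.0105,-0.016,1,-0.4,-5,0,0.0115,0.0105,-0.017,1,-0.4,-4,0,0.009,0.011,-0.018,1,-0.4,-4,0,0.008,0.011,-0.018,1,0,0,0,0.002,0.02,-0.004,1,0,0,0,0.002,0.02,-0.004,1]

```text
time_s: 24.2
eef_pos: [0.4903, -0.0632, 0.1467]
eef_rot: [0.825, 0.06, 0.554, -0.095]
wrist_force: [0.6, 0.3, -0.7]
opening: 0.128
```

Run:
```python
from h import *
show(); lipnow()
im=ctrl.camera("top"); u,v=px("top",[.6,-.19,.04]).astype(int)
for c in ("top","side"):
    if c=="side": im2=ctrl.camera(c)
    for d in ctrl.landmark_of(c,"ball_a_center")[:4]: print(c,round(d["conf"],2),np.round(W(c,d["point"]),3))
def crop(u,v): return cv2.resize(im[v-30:v+30,u-40:u+40],(480,360),interpolation=cv2.INTER_CUBIC)
u2,v2=px("top",[.61,.045,.03]).astype(int); print(u,v,u2,v2)
cv2.imwrite("pics/d2.png",np.vstack([crop(u,v),crop(u2,v2)])[:600])
rows([tr(-.033,.0358,.08,5,9)],1)
```

```text
t 24.2 G [ 0.4834 -0.0615  0.164 ] hpr [-12.8 -22.3  -0.3] F [ 0.6  0.3 -0.7] open 0.128 q [-0.41 -0.16  2.19  0.1   0.73 -1.82]
lip world [ 0.6007 -0.0884  0.1358] tray [  -0.5 -135.7  130.8] pitch -0.8
top 0.67 [0.628 0.083 0.012]
top 0.45 [ 0.631 -0.192  0.018]
444 222 328 217
[-0.2,0.6,0.5,0.0024,0.0186,-0.0057,1,-0.2,0.6,0.1,0.0026,0.0184,-0.0056,1,-0.2,0.6,0.1,0.0027,0.0185,-0.0055,1,-0.2,0.6,0.1,0.0027,0.0185,-0.0054,1,-0.2,0.6,0.1,0.0028,0.0185,-0.0053,1,-0.2,0.6,0.1,0.0029,0.0185,-0.0051,1,-0.2,0.6,0.1,0.003,0.0185,-0.005,1,-0.2,0.6,0.1,0.0031,0.0185,-0.0049,1,-0.2,0.6,0.1,0.0031,0.0185,-0.0048,1]
```

View pics/d2.png

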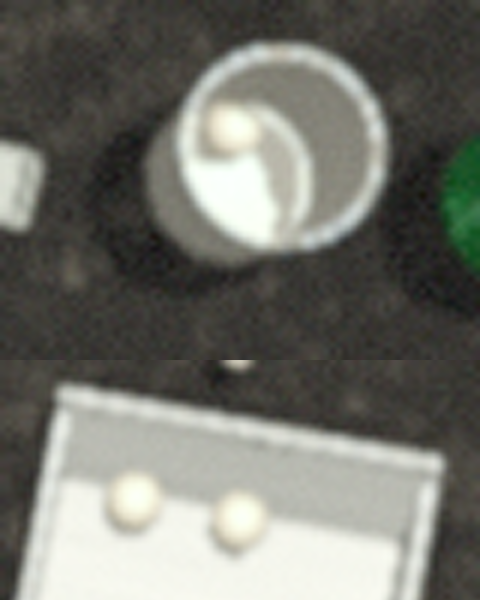

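The first ball lies in the beaker (crop (230,130)), and two balls remain in the trough at their old places.

Emit:
carry_out:
  motion: [-0.2,0.6,0.5,0.0025,0.0185,-0.0055,1,-0.2,0.6,0,0.0025,0.0185,-0.0055,1,-0.2,0.6,0,0.0025,0.0185,-0.0055,1,-0.2,0.6,0,0.003,0.0185,-0.0055,1,-0.2,0.6,0,0.003,0.0185,-0.005,1,-0.2,0.6,0,0.003,0.0185,-0.005,1,-0.2,0.6,0,0.003,0.0185,-0.005,1,-0.2,0.6,0,0.003,0.0185,-0.005,1,-0.2,0.6,0,0.003,0.0185,-0.005,1,0,0,0,0,0,0,1]

```text
time_s: 25.4
eef_pos: [0.5018, 0.101, 0.1136]
eef_rot: [0.804, 0.055, 0.586, -0.084]
wrist_force: [0.7, -0.8, -1.2]
opening: 0.127
```

Run:
```python
from h import *
show(); lipnow()
rows([tr(-.033,.036,.03,17,6)],1)
```

```text
t 25.4 G [0.4962 0.1024 0.1314] hpr [-11.3 -17.8  -0.6] F [ 0.7 -0.8 -1.2] open 0.127 q [ 0.01  0.02  2.08 -0.11  0.74 -1.29]
lip world [0.6118 0.0789 0.0938] tray [-20.2  30.8  88.8] pitch 3.7
[-0.1,2.2,0.6,0.0051,0.0008,-0.0026,1,-0.1,2.2,0.0,0.0052,0.0006,-0.0024,1,-0.1,2.2,0.0,0.0052,0.0005,-0.0022,1,-0.1,2.2,0.0,0.0053,0.0005,-0.002,1,-0.1,2.2,0.0,0.0053,0.0005,-0.0018,1,-0.1,2.2,0.0,0.0054,0.0005,-0.0016,1]
```

Emit:
carry_out:
  motion: [0,2.2,0.6,0.004,0.001,-0.003,1,0,2.2,0,0.005,0.001,-0.003,1,0,2.2,0,0.005,0.0005,-0.002,1,0,2.2,0,0.005,0.0005,-0.002,1,0,2.2,0,0.005,0.0005,-0.002,1,0,2,0,0.005,0.0005,-0.0015,1,0,0,0,0,0,0,1]

```text
time_s: 26.1
eef_pos: [0.5013, 0.0991, 0.0853]
eef_rot: [0.733, 0.069, 0.673, -0.073]
wrist_force: [0.8, -0.8, -0.7]
opening: 0.128
```

Run:
```python
from h import *
show(); lipnow()
rows([tr(-.033,.036,.0075,17,5),tr(-.029,.036,.0025,17,3)],1)
```

```text
t 26.1 G [0.4998 0.0994 0.1039] hpr [-11.5  -4.9   0.1] F [ 0.8 -0.8 -0.7] open 0.128 q [-0.03  0.18  1.94 -0.02  0.94 -1.39]
lip world [0.6043 0.0781 0.0409] tray [-27.3  28.6  35.9] pitch 16.6
[-0.2,0.1,-0.1,0.0054,0.001,-0.0016,1,-0.2,0.1,0.0,0.0054,0.0011,-0.0016,1,-0.2,0.1,0.0,0.0054,0.0011,-0.0015,1,-0.2,0.1,0.0,0.0054,0.0011,-0.0015,1,-0.2,0.1,0.0,0.0054,0.0011,-0.0015,1,0.0,0.0,0.0,0.0018,-0.0,0.0012,1,0.0,0.0,0.0,0.0018,0.0,0.0012,1,0.0,0.0,0.0,0.0018,-0.0,0.0012,1]
```

Emit:
carry_out:
  motion: [-0.2,0,0,0.004,0.002,-0.0015,1,-0.2,0,0,0.005,0.002,-0.0015,1,-0.2,0,0,0.0055,0.0015,-0.0015,1,-0.2,0,0,0.0055,0.0015,-0.0015,1,-0.2,0,0,0.005,0.0005,-0.001,1,0,0,0,0,0,0,1]

```text
time_s: 26.7
eef_pos: [0.4973, 0.1076, 0.0578]
eef_rot: [0.734, 0.062, 0.673, -0.067]
wrist_force: [-0.3, 0.1, -0.4]
opening: 0.13
```

Run:
```python
from h import *
show(); lipnow()
rows([tr(-.030,.036,.0027,17,2),tr(-.010,.036,.0005,17,5),tr(.000,.036,0,17,4)],1)
```

```text
t 26.7 G [0.4957 0.1079 0.0764] hpr [-10.4  -5.    0. ] F [-0.3  0.1 -0.4] open 0.13 q [-0.01  0.22  1.96 -0.02  0.87 -1.39]
lip world [0.6008 0.0886 0.0136] tray [-32.8  38.3   8.6] pitch 16.5
[0.0,0.3,-0.1,0.0026,-0.0011,0.0013,1,0.0,0.3,-0.0,0.0026,-0.001,0.0014,1,0.0,0.0,0.0,0.0008,0.0,0.004,1,0.0,0.0,0.0,0.0008,-0.0,0.004,1,0.0,0.0,0.0,0.0008,0.0,0.004,1,0.0,0.0,0.0,0.0008,-0.0,0.004,1,0.0,0.0,0.0,0.0008,0.0,0.004,1,0.0,0.0,0.0,0.0003,-0.0,0.0025,1,0.0,0.0,0.0,0.0003,-0.0,0.0025,1,0.0,0.0,0.0,0.0003,-0.0,0.0025,1]
[0.0,0.0,0.0,0.0003,-0.0,0.0025,1]
```

Emit:
carry_out:
  motion: [0,0.3,0,0.0025,-0.001,0.0015,1,0,0.3,0,0.0025,-0.001,0.0015,1,0,0,0,0.001,0,0.004,1,0,0,0,0.001,0,0.004,1,0,0,0,0.0008,0,0.004,1,0,0,0,0.0008,0,0.0035,1,0,0,0,0.0005,0,0.003,1,0,0,0,0.0005,0,0.0025,1]

```text
time_s: 27.5
eef_pos: [0.5242, 0.1006, 0.05]
eef_rot: [0.731, 0.062, 0.676, -0.066]
wrist_force: [0.6, 0.2, 0.1]
opening: 0.129
```

Run:
```python
from h import *
show(); lipnow()
rows([tr(.003,.036,-0.001,17,4)],1)
```

```text
t 27.5 G [0.5228 0.1008 0.0687] hpr [-10.4  -4.4   0.1] F [0.6 0.2 0.1] open 0.129 q [-0.03  0.29  1.89 -0.01  0.88 -1.41]
lip world [0.6273 0.0817 0.0048] tray [-5.4 36.3 -0.2] pitch 17.1
[0.0,-0.0,-0.1,0.0004,-0.0,0.0021,1,0.0,-0.0,-0.0,0.0004,-0.0,0.0021,1,0.0,-0.0,-0.0,0.0004,-0.0,0.0021,1,0.0,-0.0,-0.0,0.0004,-0.0,0.0021,1]
```

Emit:
carry_out:
  motion: [0,0,0,0.0003,0,0.0025,1,0,0,0,0.0003,0,0.0025,1,0,0,0,0.0002,0,0.0025,1,0,0,0,0,0,0.0022,1]

```text
time_s: 27.9
eef_pos: [0.5316, 0.0993, 0.0492]
eef_rot: [0.729, 0.062, 0.679, -0.066]
wrist_force: [-14.5, 3.7, 11.5]
opening: 0.129
```

Run:
```python
from h import *
show(); lipnow()
ctrl.camera("side")
for d in ctrl.landmark_of("side","ball_a_center")[:3]: P=W("side",d["point"]); print(round(d["conf"],2),np.round(RT.inv().apply(P-TR)*1000,1))
```

```text
t 27.9 G [0.5303 0.0995 0.0679] hpr [-10.4  -4.    0. ] F [-14.5   3.7  11.5] open 0.129 q [-0.03  0.31  1.87 -0.01  0.89 -1.41]
lip world [0.6344 0.0805 0.0032] tray [ 1.8 36.4 -1.8] pitch 17.5
```

Same contact signature as before, so I'll use the same levelling move.

Emit:
carry_out:
  motion: [0,-4,0,0.0052,0,-0.002,1,0,-4,0,0.005,0,-0.0024,1,0,-4,0,0.005,0,-0.0028,1,0,-4,0,0.005,0,-0.003,1,0,-4,0,0.004,0,-0.0035,1,0,-1,0,-0.003,0,0.001,1,0,-1,0,-0.005,0,0.0015,1,0,-0.5,0,-0.006,0,0.0015,1]

```text
time_s: 28.8
eef_pos: [0.5273, 0.1017, 0.0443]
eef_rot: [0.855, 0.047, 0.511, -0.076]
wrist_force: [-0.6, -0.3, -0.4]
opening: 0.131
```

Run:
```python
from h import *
show(); lipnow()
a=ctrl.camera("top"); b=ctrl.camera("side")
out=[]
for c,im in(("top",a),("side",b)):
    u,v=px(c,[.62,.03,.03]).astype(int); out.append(cv2.resize(im[v-40:v+40,u-55:u+55],(412,300),interpolation=cv2.INTER_CUBIC))
cv2.imwrite("pics/s3.png",np.vstack(out))
B=np.array([.611,-.195]); h=-14
f=np.array([np.cos(np.radians(h)),np.sin(np.radians(h))])
L=B-f*.014
rows([lipG((.60,.07,.13),-10.5,-6,5),lipG((L[0],L[1],.13),-14,-6,14)],1)
```

```text
t 28.8 G [0.5186 0.1032 0.0608] hpr [-10.3 -28.2   0.2] F [-0.6 -0.3 -0.4] open 0.131 q [ 0.03  0.17  2.18 -0.29  0.33 -1.11]
lip world [0.6392 0.0813 0.0449] tray [ 6.3 38.1 39.9] pitch -6.7
[0.0,0.1,-0.3,-0.0186,-0.0036,0.0016,1,0.0,0.1,-0.0,-0.0186,-0.0036,0.0015,1,0.0,0.1,-0.0,-0.0186,-0.0036,0.0015,1,0.0,0.1,-0.0,-0.0186,-0.0036,0.0014,1,0.0,0.1,-0.0,-0.0186,-0.0036,0.0014,1,0.2,-0.0,-0.1,0.0015,-0.0179,0.0029,1,0.2,-0.0,-0.1,0.0015,-0.0179,0.0029,1,0.2,0.0,-0.1,0.0016,-0.0179,0.003,1,0.2,0.0,-0.1,0.0016,-0.0179,0.0031,1,0.2,-0.0,-0.1,0.0016,-0.0179,0.0032,1]
[0.2,-0.0,-0.1,0.0017,-0.0178,0.0032,1,0.2,0.0,-0.1,0.0017,-0.0178,0.0033,1,0.2,0.0,-0.1,0.0017,-0.0178,0.0034,1,0.2,-0.0,-0.1,0.0018,-0.0178,0.0034,1,0.2,-0.0,-0.1,0.0018,-0.0178,0.0035,1,0.2,0.0,-0.1,0.0019,-0.0178,0.0036,1,0.2,0.0,-0.1,0.0019,-0.0177,0.0036,1,0.2,-0.0,-0.1,0.0019,-0.0177,0.0037,1,0.2,-0.0,-0.1,0.002,-0.0177,0.0038,1]
```

View pics/s3.png

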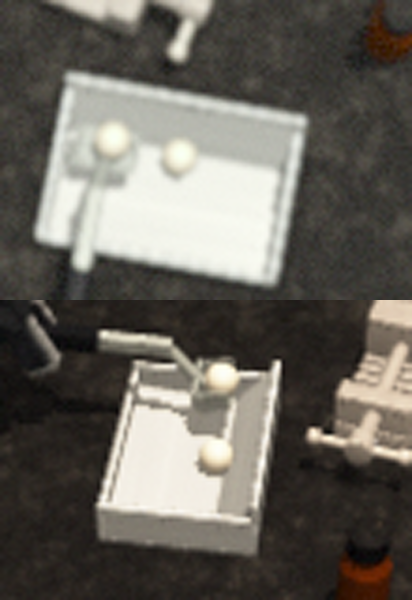

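The second ball is in the pocket (side crop (222,377)), and the middle ball is alone in the trough.

Emit:
carry_out:
  motion: [0,0,0,-0.01,-0.002,0.001,1,0,0,0,-0.018,-0.003,0.001,1,0,0,0,-0.019,-0.0035,0.001,1,0,0,0,-0.019,-0.0035,0.001,1,0,0,0,-0.018,-0.004,0.001,1,0,0,0,-0.008,-0.008,0.002,1,0.2,0,0,0,-0.012,0.003,1,0.2,0,0,0.0015,-0.015,0.003,1,0.2,0,0,0.0015,-0.018,0.003,1,0.2,0,0,0.0015,-0.018,0.003,1]

```text
time_s: 29.9
eef_pos: [0.4866, 0.0196, 0.1336]
eef_rot: [0.853, 0.053, 0.513, -0.077]
wrist_force: [0.2, -0.2, -1.0]
opening: 0.131
```

Emit:
carry_out:
  motion: [0.2,0,-0.1,0.0015,-0.018,0.003,1,0.2,0,-0.1,0.0015,-0.018,0.003,1,0.2,0,-0.1,0.0015,-0.018,0.0035,1,0.2,0,-0.1,0.0015,-0.018,0.0035,1,0.2,0,-0.1,0.0015,-0.018,0.0035,1,0.2,0,-0.1,0.0015,-0.018,0.0035,1,0.2,0,-0.1,0.0015,-0.018,0.0035,1,0.2,0,-0.1,0.0015,-0.015,0.003,1,0.2,0,-0.1,0.0015,-0.01,0.002,1,0,0,0,0,0,0,1]

```text
time_s: 30.9
eef_pos: [0.4875, -0.1438, 0.1336]
eef_rot: [0.851, 0.065, 0.513, -0.092]
wrist_force: [-0.3, -0.2, -0.7]
opening: 0.129
```

```bash
cat > tip.py <<'E'
from h import *
import sys
show(); lipnow()
B=np.array([.611,-.195]); h=-14
f=np.array([np.cos(np.radians(h)),np.sin(np.radians(h))])
L=B-f*.014
if sys.argv[1]=="a": rows([lipG((*L,.10),h,0,7)],1)
else: rows([lipG((*L,.09),h,20,3),lipG((*L,.088),h,48,7)],1)
E
python3 tip.py a
```

```text
t 30.9 G [ 0.479  -0.1421  0.1501] hpr [-13.4 -27.7   1. ] F [-0.3 -0.2 -0.7] open 0.129 q [-0.66 -0.14  2.24  0.36  0.64 -2.24]
lip world [ 0.5982 -0.1699  0.1333] tray [  11.8 -216.4  128.3] pitch -6.2
[0.1,0.9,-1.1,0.0029,-0.0032,-0.0008,1,0.1,0.9,-0.0,0.003,-0.0028,-0.0007,1,0.1,0.9,-0.0,0.003,-0.0028,-0.0007,1,0.1,0.9,-0.0,0.003,-0.0028,-0.0006,1,0.1,0.9,-0.0,0.003,-0.0028,-0.0006,1,0.1,0.9,-0.0,0.003,-0.0028,-0.0005,1,0.1,0.9,-0.0,0.003,-0.0028,-0.0005,1]
```

Emit:
carry_out:
  motion: [0,0.9,-1,0.003,-0.003,-0.0005,1,0,0.9,0,0.003,-0.003,-0.0005,1,0,0.9,0,0.003,-0.003,-0.0005,1,0,0.9,0,0.003,-0.003,-0.0005,1,0,0.9,0,0.003,-0.003,-0.0005,1,0,0.9,0,0.003,-0.003,-0.0005,1,0,0.9,0,0.003,-0.002,-0.0005,1,0,0,0,0,0,0,1]

```text
time_s: 31.7
eef_pos: [0.4884, -0.1643, 0.1109]
eef_rot: [0.818, 0.067, 0.564, -0.094]
wrist_force: [-1.4, -0.3, -0.7]
opening: 0.125
```

```bash
python3 tip.py b
```

```text
t 31.7 G [ 0.4819 -0.1628  0.1283] hpr [-13.3 -20.9   0.2] F [-1.4 -0.3 -0.7] open 0.125 q [-0.65 -0.02  2.14  0.23  0.7  -2.14]
lip world [ 0.5984 -0.1902  0.097 ] tray [  15.7 -236.3   92. ] pitch 0.6
[0.2,6.5,-0.3,-0.0078,-0.0001,0.0066,1,0.2,6.5,-0.0,-0.0088,-0.0001,0.0057,1,0.2,6.5,-0.0,-0.0096,-0.0,0.0047,1,0.0,4.0,0.0,-0.0053,-0.0,0.0051,1,-0.0,4.0,-0.0,-0.0058,0.0,0.0048,1,0.0,4.0,-0.0,-0.0062,0.0,0.0043,1,0.0,4.0,0.0,-0.0066,-0.0,0.0039,1,-0.0,4.0,-0.0,-0.0069,-0.0,0.0034,1,0.0,4.0,0.0,-0.0072,-0.0,0.0029,1,-0.0,4.0,-0.0,-0.0075,0.0,0.0024,1]
```

Emit:
carry_out:
  motion: [0,6.5,0,-0.008,0,0.0068,1,0,6.5,0,-0.009,0,0.006,1,0,6.5,0,-0.0095,0,0.005,1,0,4,0,-0.0058,0,0.0052,1,0,4,0,-0.006,0,0.005,1,0,4,0,-0.0065,0,0.0045,1,0,4,0,-0.007,0,0.004,1,0,4,0,-0.007,0,0.0035,1,0,4,0,-0.0075,0,0.003,1,0,4,0,-0.0075,0,0.0025,1]

```text
time_s: 32.7
eef_pos: [0.5355, -0.1741, 0.1837]
eef_rot: [0.509, 0.101, 0.853, -0.058]
wrist_force: [0.3, 0.1, -1.0]
opening: 0.127
```

Emit:
carry_out:
  motion: [0,0,0,0,0,0,1,0,0,0,0,0,0,1,0,-4,0,-0.015,0,0.008,1,0,-8,0,-0.015,0,0,1,0,-8,0,-0.012,0,0,1,0,-8,0,0.008,0.01,-0.012,1,-0.4,-7,0,0.012,0.0105,-0.016,1,-0.4,-5,0,0.0115,0.0105,-0.017,1,-0.4,-4,0,0.009,0.011,-0.018,1,-0.4,-4,0,0.008,0.011,-0.018,1]

```text
time_s: 33.7
eef_pos: [0.4981, -0.1114, 0.1589]
eef_rot: [0.826, 0.055, 0.553, -0.09]
wrist_force: [-0.7, 0.1, -0.0]
opening: 0.125
```

Run:
```python
from h import *
show(); lipnow()
im=ctrl.camera("top"); u,v=px("top",[.6,-.17,.04]).astype(int); u2,v2=px("top",[.61,.045,.03]).astype(int)
ctrl.camera("side")
for d in ctrl.landmark_of("side","scoop_lip")[:2]: print(round(d["conf"],2),np.round(W("side",d["point"]),3))
def crop(u,v): return cv2.resize(im[v-30:v+30,u-45:u+45],(450,300),interpolation=cv2.INTER_CUBIC)
cv2.imwrite("pics/d3.png",np.vstack([crop(u,v),crop(u2,v2)]))
G,S,o=cur()
rows([((.40,-.03,.16),-12,-21.5,6),((.36,.03,.075),-10,-21.5,6),((.36,.03,.036),-10,-21.5,4)],1)
```

```text
t 33.7 G [ 0.4912 -0.1097  0.1761] hpr [-11.9 -22.5  -0.5] F [-0.7  0.1 -0. ] open 0.125 q [-0.52 -0.14  2.14  0.16  0.77 -1.98]
lip world [ 0.609  -0.1348  0.1482] tray [  16.  -179.9  143.2] pitch -1.0
0.83 [ 0.6   -0.129  0.124]
[0.0,0.1,0.4,-0.0044,0.0098,-0.0168,1,0.0,0.1,-0.0,-0.0043,0.0097,-0.0168,1,0.0,0.1,-0.0,-0.0043,0.0097,-0.0168,1,0.0,0.1,-0.0,-0.0043,0.0097,-0.0168,1,0.0,0.1,-0.0,-0.0042,0.0097,-0.0168,1,0.0,0.1,-0.0,-0.0042,0.0097,-0.0168,1,-0.3,0.0,0.1,0.01,0.0084,-0.0132,1,-0.3,-0.0,0.1,0.01,0.0085,-0.0131,1,-0.3,0.0,0.1,0.0101,0.0085,-0.0131,1,-0.3,0.0,0.1,0.0101,0.0086,-0.0131,1]
[-0.3,0.0,0.1,0.0101,0.0086,-0.013,1,-0.3,0.0,0.1,0.0101,0.0087,-0.013,1,0.0,0.0,0.0,0.0091,0.0,-0.0036,1,0.0,0.0,0.0,0.0091,0.0,-0.0036,1,0.0,0.0,0.0,0.0091,0.0,-0.0036,1,0.0,0.0,0.0,0.0091,0.0,-0.0036,1]
```

View pics/d3.png

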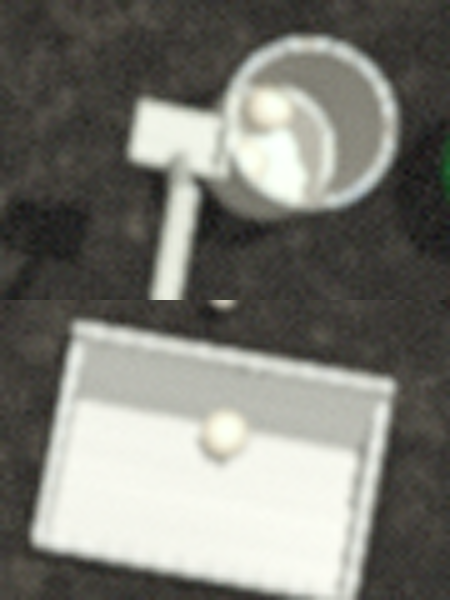

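Both balls are in the beaker (crop (267,105) and (247,160)), the pocket is empty, and one ball is left in the tray. Next I'll lay the scoop down on the open bench at about (0.55, 0.25).

Run:
```python
from h import *
rows([((.48,.08,.18),0,-21.5,8),((.55,.25,.12),20,-21.5,8)],1)
```

```text
[-1.4,0.0,0.9,-0.0031,0.0231,-0.0052,1,-1.4,0.1,0.6,-0.0027,0.0231,-0.0046,1,-1.4,0.1,0.6,-0.0025,0.0232,-0.0041,1,-1.4,0.1,0.6,-0.0023,0.0234,-0.0035,1,-1.4,0.1,0.5,-0.0021,0.0234,-0.003,1,-1.4,0.1,0.5,-0.0018,0.0235,-0.0024,1,-1.4,0.1,0.5,-0.0016,0.0236,-0.0019,1,-1.4,0.1,0.5,-0.0014,0.0237,-0.0013,1,-2.3,0.0,0.9,0.0102,0.0215,0.0054,1,-2.3,-0.0,0.9,0.0105,0.0211,0.0062,1]
[-2.3,-0.0,0.9,0.0108,0.0207,0.0071,1,-2.3,0.0,0.9,0.0112,0.0202,0.0079,1,-2.3,-0.0,0.9,0.0115,0.0197,0.0087,1,-2.3,0.0,0.9,0.0118,0.0192,0.0095,1,-2.3,-0.0,0.9,0.0121,0.0186,0.0102,1,-2.3,-0.0,0.9,0.0124,0.0179,0.011,1]
```

Emit:
carry_out:
  motion: [-1.4,0,0.9,-0.004,0.023,-0.005,1,-1.4,0,0.6,-0.003,0.023,-0.0045,1,-1.4,0,0.6,-0.003,0.023,-0.004,1,-1.4,0,0.6,-0.0025,0.023,-0.0035,1,-1.4,0,0.5,-0.002,0.0235,-0.003,1,-1.4,0,0.5,-0.002,0.0235,-0.0025,1,-1.4,0,0.5,-0.0015,0.0235,-0.002,1,-1.4,0,0.5,-0.0015,0.0235,-0.001,1,-2.3,0,0.9,0.008,0.0215,0.0055,1,-2.3,0,0.9,0.01,0.021,0.006,1]

```text
time_s: 34.85
eef_pos: [0.5163, 0.1224, 0.169]
eef_rot: [0.837, -0.031, 0.546, 0.032]
wrist_force: [0.1, -0.5, -0.6]
opening: 0.127
```

Emit:
carry_out:
  motion: [-2.3,0,0.9,0.01,0.0205,0.007,1,-2.3,0,0.9,0.01,0.02,0.008,1,-2.3,0,0.9,0.01,0.0195,0.0085,1,-2.3,0,0.9,0.01,0.019,0.0095,1,-2.3,0,0.9,0.01,0.0185,0.01,1,-2.3,0,0.9,0.008,0.018,0.01,1,0,0,0,0,0,0,1,0,0,0,0,0,0,1]

```text
time_s: 35.65
eef_pos: [0.5786, 0.2566, 0.1448]
eef_rot: [0.829, -0.109, 0.53, 0.14]
wrist_force: [-0.0, 0.3, -0.9]
opening: 0.13
```

Run:
```python
from h import *
show(); lipnow()
for c in("top","side"):
    ctrl.camera(c)
    for t in "scoop_lip scoop_grip scoop_neck".split():
        for d in ctrl.landmark_of(c,t)[:2]:
            if d["conf"]>.35: print(c,t,round(d["conf"],2),np.round(W(c,d["point"]),3))
G,S,o=cur()
rows([((.55,.25,.05),20,-21.5,7)],1)
```

```text
t 35.65 G [0.5712 0.2544 0.1618] hpr [ 21.2 -24.5  -2. ] F [-0.   0.3 -0.9] open 0.13 q [ 0.22  0.16  1.89  0.05  0.67 -1.75]
lip world [0.6847 0.2973 0.1382] tray [ 11.8 258.7 133.2] pitch -3.0
top scoop_lip 0.76 [0.682 0.293 0.123]
top scoop_grip 0.92 [0.567 0.255 0.166]
top scoop_neck 0.71 [0.627 0.277 0.157]
side scoop_lip 0.75 [0.685 0.29  0.123]
side scoop_grip 0.96 [0.571 0.248 0.161]
side scoop_neck 0.67 [0.628 0.275 0.163]
side scoop_neck 0.57 [0.681 0.293 0.124]
[0.1,0.4,1.9,0.0132,0.0016,-0.0094,1,0.1,0.4,-0.1,0.0133,0.0005,-0.0093,1,0.1,0.4,-0.1,0.0134,0.0005,-0.0092,1,0.1,0.4,-0.1,0.0135,0.0005,-0.0091,1,0.1,0.4,-0.1,0.0135,0.0005,-0.009,1,0.1,0.4,-0.1,0.0136,0.0005,-0.0089,1,0.2,0.4,-0.1,0.0137,0.0005,-0.0088,1]
```

The lip is seen about 15 mm lower than expected, so the scoop has pitched about 7° nose-down in the grip. I'll level it with the tool at -28.5° before setting down.

```bash
sed -i 's/OFF=21.5/OFF=28.5/' h.py
python3 - <<'E'
from h import *
lipnow()
rows([((.56,.25,.06),20,-28.5,8)],1)
E
```

```text
lip world [0.6804 0.2954 0.1229] tray [  7.9 256.1 117.9] pitch 4.0
[0.1,-0.5,1.9,0.0109,0.001,-0.0063,1,0.1,-0.5,-0.1,0.0109,-0.0,-0.0064,1,0.1,-0.5,-0.1,0.0108,-0.0,-0.0065,1,0.1,-0.5,-0.1,0.0108,-0.0,-0.0066,1,0.1,-0.5,-0.1,0.0107,-0.0,-0.0067,1,0.1,-0.5,-0.1,0.0107,-0.0,-0.0068,1,0.1,-0.5,-0.1,0.0106,-0.0,-0.0069,1,0.1,-0.5,-0.1,0.0105,-0.0,-0.007,1]
```

Emit:
carry_out:
  motion: [0,-0.5,1.9,0.011,0.001,-0.006,1,0,-0.5,0,0.011,0,-0.0065,1,0,-0.5,0,0.011,0,-0.0065,1,0,-0.5,0,0.011,0,-0.0065,1,0,-0.5,0,0.011,0,-0.0065,1,0,-0.5,0,0.0105,0,-0.007,1,0,-0.5,0,0.0105,0,-0.007,1,0,-0.5,0,0.008,0,-0.005,1,0,0,0,0,0,0,1]

```text
time_s: 36.95
eef_pos: [0.5707, 0.2517, 0.0455]
eef_rot: [0.847, -0.093, 0.5, 0.156]
wrist_force: [-0.6, 0.9, -0.7]
opening: 0.127
```

Run:
```python
from h import *
show(); lipnow()
for c in("top","side"):
    ctrl.camera(c)
    for t in "scoop_lip scoop_grip".split():
        for d in ctrl.landmark_of(c,t)[:2]:
            if d["conf"]>.35: print(c,t,round(d["conf"],2),np.round(W(c,d["point"]),3))
G,S,o=cur()
rows([((G[0],G[1],.036),20,-28.5,4)],1)
```

```text
t 36.95 G [0.5623 0.2485 0.0619] hpr [ 21.  -28.9  -0.1] F [-0.6  0.9 -0.7] open 0.127 q [ 0.18  0.3   2.    0.26  0.35 -1.98]
lip world [0.6745 0.2915 0.0326] tray [  2.8 251.2  27.6] pitch -0.4
top scoop_lip 0.64 [0.671 0.29  0.033]
top scoop_lip 0.38 [0.619 0.044 0.014]
top scoop_grip 0.71 [0.56  0.249 0.062]
side scoop_lip 0.93 [0.679 0.288 0.034]
side scoop_grip 0.67 [0.565 0.242 0.067]
[0.2,0.2,0.0,0.0063,0.0,-0.0035,1,0.2,0.2,-0.1,0.0063,-0.0,-0.0035,1,0.2,0.2,-0.1,0.0063,-0.0,-0.0035,1,0.2,0.2,-0.1,0.0063,-0.0,-0.0035,1]
```

Emit:
carry_out:
  motion: [0,0,0,0.006,0,-0.0035,1,0,0,0,0.006,0,-0.0035,1,0,0,0,0.006,0,-0.0035,1,0,0,0,0.0045,0,-0.0025,1,0,0,0,0,0,0,1]

```text
time_s: 37.75
eef_pos: [0.5734, 0.2523, 0.0211]
eef_rot: [0.848, -0.093, 0.497, 0.156]
wrist_force: [0.3, -0.3, -1.1]
opening: 0.124
```

Run:
```python
from h import *
show(); lipnow()
```

```text
t 37.75 G [0.5648 0.2491 0.0374] hpr [ 21.1 -29.2  -0.2] F [ 0.3 -0.3 -1.1] open 0.124 q [ 0.18  0.36  2.    0.31  0.29 -2.03]
lip world [0.6772 0.2922 0.0089] tray [  5.3 252.4   3.9] pitch -0.7
```

Emit:
carry_out:
  motion: [0,0.3,0,0.0013,0,-0.0007,1,0,0.3,0,0.0013,0,-0.0007,1,0,0,0,0,0,0,1]

```text
time_s: 38.05
eef_pos: [0.5733, 0.2523, 0.0174]
eef_rot: [0.845, -0.094, 0.502, 0.156]
wrist_force: [0.7, 0.1, -0.8]
opening: 0.126
```

Run:
```python
from h import *
show(); lipnow()
```

```text
t 38.05 G [0.5649 0.2491 0.0339] hpr [ 21.1 -28.5  -0.2] F [ 0.7  0.1 -0.8] open 0.126 q [ 0.18  0.37  1.99  0.29  0.3  -2.01]
lip world [0.6769 0.2921 0.0039] tray [  5.  252.3  -1.1] pitch -0.0
```

Emit:
carry_out:
  motion: [0,0,0,0,0,0,0.5,0,0,0,0,0,0,0,0,0,0,0,0,0,-0.2,0,0,0,0,0,0,-0.2,0,0,0,-0.01,0,0.005,-0.2,0,0,0,-0.02,0,0.01,-0.2,0,0,0,-0.03,0,0.01,-0.2,0,0,0,-0.04,0,0,-0.2,0,0,0,-0.04,0,0,-0.2,0,0,0,-0.04,0,0,-0.2]

```text
time_s: 39.05
eef_pos: [0.5108, 0.2282, 0.1924]
eef_rot: [0.844, -0.094, 0.505, 0.154]
wrist_force: [0.8, 0.0, 1.0]
opening: 0.599
```

Run:
```python
from h import *
show()
a=ctrl.camera("top"); b=ctrl.camera("side")
for c in("top","side"):
    for t in "scoop_lip scoop_grip ball_a_center beaker_mouth vial_centre timer_centre".split():
        for d in ctrl.landmark_of(c,t)[:3]:
            if d["conf"]>.4: print(c,t,round(d["conf"],2),np.round(W(c,d["point"]),3))
cv2.imwrite("pics/end.png",np.vstack([cv2.resize(a[130:370,130:530],(500,300)),cv2.resize(b[150:420,180:540],(400,300))[:, :] if 0 else cv2.resize(b[160:376,180:540],(500,300))]))
```

```text
t 39.05 G [0.5026 0.2251 0.2089] hpr [ 21.  -28.2  -0.2] F [0.8 0.  1. ] open 0.599 q [ 0.15 -0.12  2.08  0.15  0.7  -1.88]
top scoop_lip 0.61 [0.677 0.291 0.004]
top scoop_grip 0.71 [0.56  0.25  0.032]
top ball_a_center 0.48 [ 0.629 -0.194  0.014]
top beaker_mouth 0.89 [ 0.419 -0.242  0.077]
top beaker_mouth 0.8 [ 0.601 -0.303  0.078]
top beaker_mouth 0.73 [ 0.605 -0.192  0.079]
top timer_centre 0.96 [0.454 0.136 0.014]
side scoop_lip 0.64 [0.68  0.29  0.005]
side scoop_grip 0.83 [0.567 0.245 0.036]
side scoop_grip 0.74 [ 0.7   -0.076  0.031]
side scoop_grip 0.62 [0.625 0.272 0.033]
side beaker_mouth 0.96 [ 0.597 -0.296  0.078]
side beaker_mouth 0.9 [ 0.611 -0.194  0.076]
side beaker_mouth 0.87 [ 0.421 -0.242  0.078]
side vial_centre 0.81 [ 0.697 -0.074  0.029]
side timer_centre 0.67 [0.462 0.136 0.007]
side timer_centre 0.6 [0.681 0.29  0.002]
```

View pics/end.png

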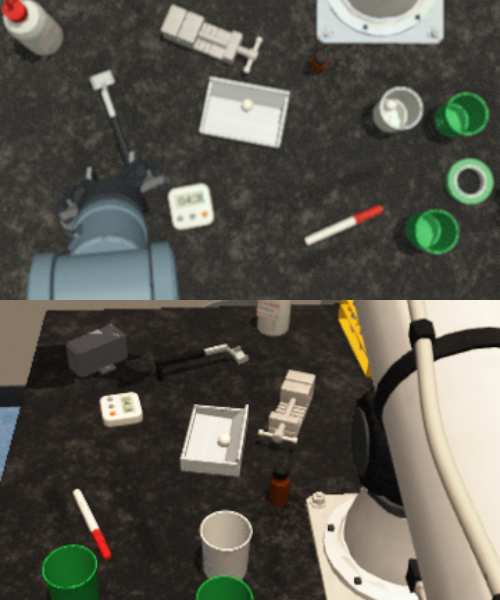

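The scoop lies flat and free of the gripper and dock. One ball is left in the tray, and the beaker, vial and timer stand as before. I'm handing in.

```bash
python3 -c "
from bench import ctrl
print(ctrl.hand_in(), ctrl.get_obs()['time_s'])"
```

```text
the job is handed in; nothing more can be done
the job is handed in; nothing more can be done
```

I completed the task and handed it in at about 40 s of the 72 s allowed. I drew the scoop out by the neck, laid it flat and regrasped it by the black handle. I then scooped the two outer balls one at a time and tipped each into the beaker. Finally I laid the scoop flat at about (0.56, 0.25), clear of the dock.

- **Final state:** one ball is in the tray, the scoop lies level (grip about 33 mm and lip about 4 mm above the bench), and the beaker is upright. The vial and timer are where they started.
- **Forces:** the largest wrist force I read was about 19 N, when the lip met the ramp.
- **Slip in the grip:** the handle pitched about 7° nose-down during the work. The cameras showed it, and I corrected it before laying the scoop down.
- **Least certain check:** the second ball in the beaker is only partly visible behind the rim, in the top picture taken after the second tip. I take it as inside because the pocket was empty and no ball showed loose elsewhere. The ball detector reported only one ball in the beaker at the end and missed the one in the tray, which the pictures do show.

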